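Load the spindle jig: spacer, washer, then the swing retainer

ROBOT

A 6-joint arm with a two-finger parallel gripper is mounted at the origin on a cart in front of the work surface, level with it; the furniture and walls round the work are solid. World frame = base frame: x ahead of the robot, y to its left, z up, the work surface at z = 0. Lengths are in m, angles in rad, forces in N, time in s.
With the tool pointing down it reaches from about 0.375 to 0.975 m from the base axis. Payload 3.8 kg.
Tool frame: the origin (TCP) lies at the very end of the fingers, on their centre line; the grasp point (between the pads) lies 19 mm behind it (bot.pinch_z is the distance from the TCP to the grasp point, in m); y points along the fingers, z is the direction in which the jaws open and shut, and the axes are right-handed (so a half turn about y gives the same grasp; the last joint's range is limited). The gripper opens to 88 mm and grips with 3 to 60 N. Pads are 18 mm wide; open, the fingers measure 123 mm over their backs; the gripper's body (75 mm by 187 mm) begins 45 mm behind the grasp point.
Start: joints at [-1.358, 0.264, 1.604, -0, 1.274, -0.037], TCP at [0.167, -0.654, 0.205] pointing down, gripper open.
Joint ranges: [-2.63, 2.63], [-0.94, 2.18], [0.31, 2.57], [-1.31, 4.45], [0, 2.66], [-2.55, 2.55]. Speed limits (rad/s): [2.57, 2.57, 3.14, 3.14, 3.14, 3.14].

INTERFACE

Orientations are given as a rotation vector (axis times angle).
In Python, from rig import bot, camera, camera_model gives the robot as it stands.
- The arm moves only by the tool move_arm, never from a script. Its argument "targets" is a list of rows, each an object with "travel": the shift along the tool's x, y, z normalised to -1 to 1, where 1 is 80 mm, a list of three; "roll": the turn about the tool's y normalised to -1 to 1, where 1 is 180 degrees. In form: [{"travel": [x, y, z], "roll": roll}, ...]. A call has 1 to 12 rows; each row shifts and turns the commanded pose from where the row before left it, along the tool's axes as they then stand; what a row does not reach is not made up. A row lasts 1/10 s, in which the tool goes at most 50 mm and 8.59 degrees, less where a joint would pass 70% of its speed; a pose out of reach is approached as far as the arm can. A call with a number of a shift or a turn outside -1 to 1 is refused whole. A call with a gripper value outside its range is refused whole. "hand" is the opening, from -1 (shut) to 1 (fully open), set as the call begins (left out, the last holds). The fingers move at their own pace and stop on an object; "force" is the grip in N (left out, the last holds). Time passes only in rows, so rows that do not move let the fingers close. It gives the time, the measured TCP pose, the force and the opening at its end, in the units of the state.
- bot.sense(): the state, without advancing time (a new reading comes with each control period).
- camera(name): name is "scene" or "top" or "wrist"; returns the picture (400x640x3 uint8, blue, green, red); there is no depth.
- camera_model(name): a dict with "mtx" (3x3 intrinsics, pixels), "dist_coeffs" ([k1, k2, p1, p2, k3] as OpenCV has them; the pictures are not rectified), "cam_to_world" (4x4, takes a point from camera to world coordinates). Camera axes: x right, y up, looking along -z (the intrinsics and any distortion apply to the point x, -y, -z); pixel columns grow to the right and rows downward; lengths in m; the calibration is good to about 2 mm. A picture is of the moment at which its call begins: read the wrist's pose just before it. camera_model takes no time and is no camera call; for the wrist camera it gives the pose at the moment of the call.
- bot.job_done(): hands the job in, once; it reports no verdict.
The state is a dict: "t": time; "q": joint angles; "qd": joint speeds; "joint_efforts": joint torques, N m; "eef_pos": TCP position; "tool_rot": TCP orientation; "ft_force": force on the tool from outside, world axes, zero at the start; "ft_torque": the same for the moment, N m; "opening": finger opening in m.
Only numpy, scipy, OpenCV 4.12 (cv2) and the standard library are available. Lean on these libraries where they do the work, as an engineer would, in place of code of your own. Each camera call takes 0.05 s, during which the arm holds its last target.

TASK

Build up the spindle of the metal jig: thread the tall spacer ring onto the upright spindle until it sits fully home on the boss, then the flat washer ring on top of it, and finally swing the retaining plate fully closed over the washer. The spindle stands off the middle of its boss in a direction you must find by eye or by feel; be gentle, never press or push hard on the jig, and leave the bottle, weight and timer where they stand.

Things in the scene. Friction and masses are not known exactly. Their poses are not given: they have to be found in the camera images.
- jig: Fixed aluminium jig. Origin: on the desk under the centre of its round boss; z up, its -x side faces the robot (yaw within 0.35 rad). Base plate 150 x 120 mm (jig x -55 to +95, y -60 to +60), top 16 mm high. Boss 52 mm diameter, its flat top (the seat) 26 mm above the desk. Nothing may load the jig, its spindle or its plate with more than 25 N.
- boss_top (a point): Centre of the boss top. From it rises the steel spindle, 20 mm diameter, top 80 mm above the desk, tip bevelled 1 mm. It is mounted eccentrically: its axis stands 6 mm from this point in an unmeasured direction that differs each time, and stays there. It is sprung: a misaligned ring pushes it down (1.5 N to start, then 0.9 N per mm, hard after 10 mm); when the bore finds it, it springs up.
- spacer: Loose plain metal ring, the taller and narrower one: 44 mm outside diameter, 22 mm bore, 28 mm tall, 90 g. Origin: centre of its underside, z along the bore (up). Stands on the desk to the left or to the right of the jig.
- washer: Loose plain metal ring, the flatter and wider one: 60 mm outside diameter, 22 mm bore, 10 mm thick, 100 g. Origin: centre of its underside, z along the bore (up). Lies flat on the desk on the other side of the jig.
- swing_plate (a joint): Angle (rad) of the retaining plate about its upright pivot. 0 = fully closed at its stop, plate over the boss pointing to the jig's -x; grows to 2.3 as it opens to the jig's +y (clockwise from above). Starts at 1.7 to 2.1. C-shaped steel plate 5 mm thick, underside 66 mm above the desk (2 mm over a seated washer); it passes round the spindle. Stiff pivot (0.08 N m): it stays where left.
- pivot (a point): Top of the pivot post's nut (22 mm diameter), 77.5 mm above the desk, on the plate's pivot axis: in the jig frame at x +55, y 0 mm.
- pin_top (a point): Centre of the top of the plate's upright round grip pin: 12 mm diameter, from the plate's top (71 mm above the desk) up to 100.5 mm. When closed it stands in the jig frame at x -24.5, y +22 mm; it travels on a circle of 82.5 mm radius round the pivot.
- bottle: Bystander: reagent bottle, 46 mm diameter, 85 mm tall. Origin at the centre of its underside.
- weight: Bystander: check weight with a knob, 30 mm diameter, 48 mm tall. Origin at the centre of its underside.
- timer: Bystander: bench timer, 37 x 64 x 60 mm. Origin at the centre of its underside.
There are look-alikes about, which are no part of the job. Of the things that look like the washer, the smaller one is meant.

How it is judged:
By the outcome, as a careful person would: the job done as asked, in the order asked, and still so for the second after the job is handed in, with the robot touching nothing.
It also fails if it takes over 69 s, if anything falls off the work surface, if the arm or the gripper's body presses on something with over 40 N, if the wrist force passes 120 N, or if a joint passes its speed limit or range.

## Working session

There is one attempt and no reset: what is moved stays moved. The work goes in short steps, Python scripts to look and compute and a tool call to move; the robot and the scene stay as the last step left them, time stands still between calls to the robot, and variables do not carry over. Pictures are saved under pics/ and viewed, and the job is handed in when it is done.

Besides the shell and the picture viewer there is one more tool, called as a command line: name --argument value ..., lists and objects as JSON in quotes. move_arm: Moves the arm, as the interface text tells. Its arguments: {"type":"object","properties":{"targets":{"type":"array","items":{"type":"object","properties":{"travel":{"type":"array","items":{"type":"number"}},"roll":{"type":"number"}}}},"hand":{"type":"number"},"force":{"type":"number"}},"required":["targets"]}

```bash
ls; mkdir -p pics; cat > h.py <<'E'
import numpy as np, cv2
from rig import bot, camera, camera_model
def snap(n,f):
    m=camera_model(n); im=np.array(camera(n)); cv2.imwrite('pics/'+f,im); return im,m
def pix2pt(m,uv,z):
    K=np.array(m['mtx']);d=np.array(m['dist_coeffs']);T=np.array(m['cam_to_world'])
    p=cv2.undistortPoints(np.array([[uv]],float),K,d)[0,0]
    r=T[:3,:3]@np.array([p[0],-p[1],-1]);o=T[:3,3]
    return o+r*(z-o[2])/r[2]
def pt2pix(m,P):
    K=np.array(m['mtx']);d=np.array(m['dist_coeffs']);T=np.array(m['cam_to_world'])
    c=T[:3,:3].T@(np.array(P)-T[:3,3]); c=c*[1,-1,-1]
    return cv2.projectPoints(c.reshape(1,1,3),np.zeros(3),np.zeros(3),K,d)[0][0,0]
E
python3 - <<'E'
from h import *
for n in('scene','top','wrist'): snap(n,n+'0.png')
s=bot.sense();print(s)
for n in('scene','top','wrist'):print(camera_model(n))
E
```

```text
pics
{'t': 0.15, 'q': array([-1.35791823e+00,  2.64604649e-01,  1.60504269e+00, -4.86000148e-07,
        1.27370802e+00, -3.69014314e-02]), 'qd': array([-0.00099828, -0.00156999, -0.0042349 ,  0.00056726,  0.00017901,
       -0.00010588]), 'joint_efforts': array([ 9.43534701e-05, -5.02846241e+01, -3.57468975e+01,  7.28058605e-02,
        2.49265577e-02, -1.01483975e-04]), 'eef_pos': array([ 0.16672243, -0.65346056,  0.20386704]), 'tool_rot': array([-0.2623691 ,  2.090416  , -2.08672002]), 'ft_force': array([0.06744579, 0.67463492, 0.48294978]), 'ft_torque': array([-0.01086472, -0.00247521, -0.01730933]), 'opening': 0.08812008032503728}
{'mtx': array([[463.32669894,   0.        , 313.06729954],
       [  0.        , 463.32669894, 198.65986331],
       [  0.        ,   0.        ,   1.        ]]), 'dist_coeffs': array([-0.0351263,  0.       ,  0.       ,  0.       ,  0.       ]), 'cam_to_world': array([[ 8.06097078e-01,  4.42836550e-01, -3.92559920e-01,
        -1.00044598e-01],
       [-5.91783246e-01,  6.03546406e-01, -5.34344763e-01,
        -9.03874895e-01],
       [ 3.00737888e-04
[... 476 characters left out ...]
,
       [-0.99248444, -0.12072988,  0.01997324, -0.03679575],
       [-0.00557176,  0.20763313,  0.9781909 ,  1.57130333],
       [ 0.        ,  0.        ,  0.        ,  1.        ]])}
{'mtx': array([[321.87785933,   0.        , 323.6634811 ],
       [  0.        , 321.87785933, 199.68799228],
       [  0.        ,   0.        ,   1.        ]]), 'dist_coeffs': array([-0.04408445,  0.        ,  0.        ,  0.        ,  0.        ]), 'cam_to_world': array([[ 0.24794845,  0.92938482,  0.27343265,  0.23719475],
       [-0.96876965,  0.23863342,  0.06737549, -0.63503722],
       [-0.00263241, -0.2815989 ,  0.9595286 ,  0.38437987],
       [ 0.        ,  0.        ,  0.        ,  1.        ]])}
```

View pics/scene0.png

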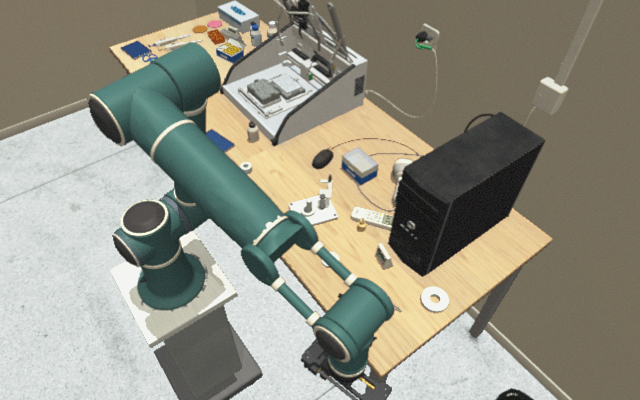

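View pics/top0.png

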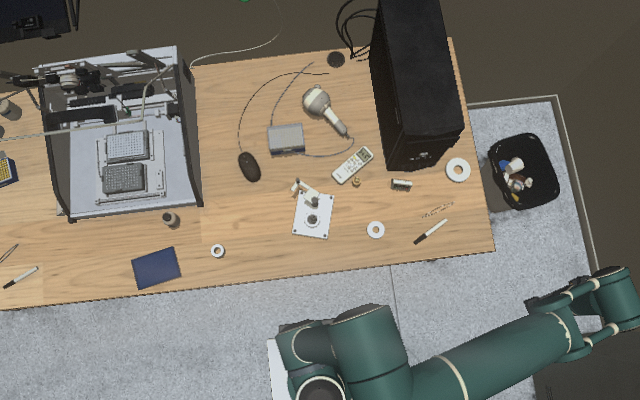

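View pics/wrist0.png

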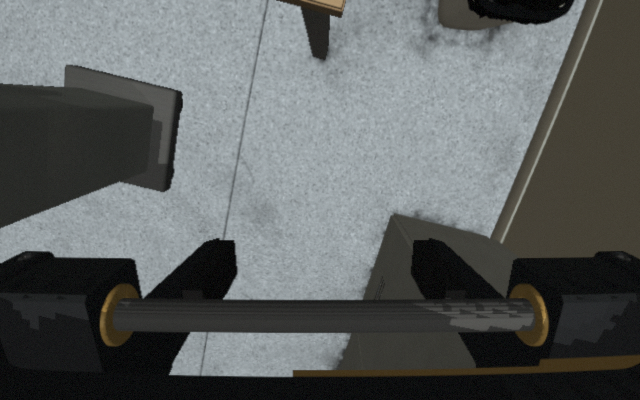

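```bash
python3 - <<'E'
from h import *
im=cv2.imread('pics/top0.png')
cv2.imwrite('pics/topc.png',cv2.resize(im[150:270,200:360],None,fx=5,fy=5,interpolation=cv2.INTER_CUBIC))
cv2.imwrite('pics/topd.png',cv2.resize(im[140:260,340:490],None,fx=5,fy=5,interpolation=cv2.INTER_CUBIC))
m=camera_model('top')
for n,uv,z in [('ringL',(217,251),.028),('ringR',(375,229),.01),('ringFar',(458,169),.01),('boss',(312,220),.026)]: print(n,pix2pt(m,uv,z))
E
```

```text
ringL [0.44794422 0.28437729 0.028     ]
ringR [ 0.45918952 -0.23959166  0.01      ]
ringFar [ 0.62904313 -0.55299295  0.01      ]
boss [ 0.51227047 -0.0357927   0.026     ]
```

View pics/topc.png

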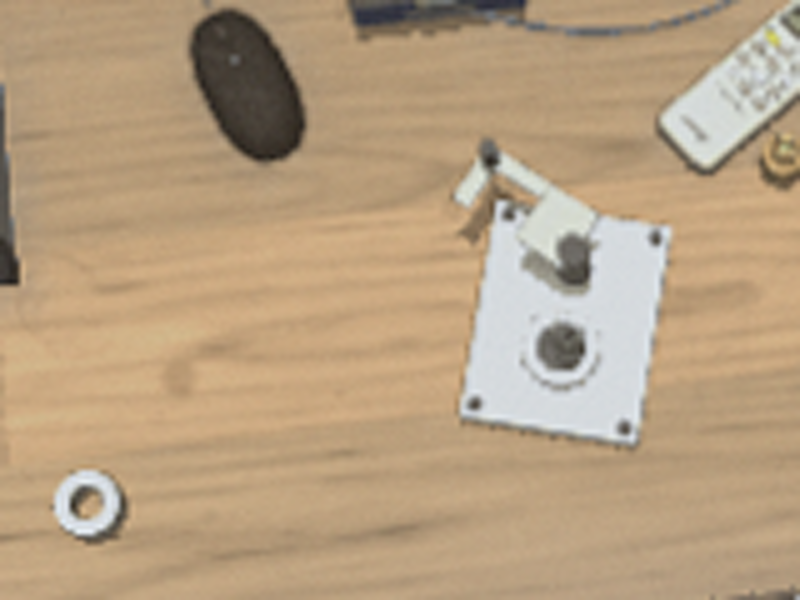

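View pics/topd.png

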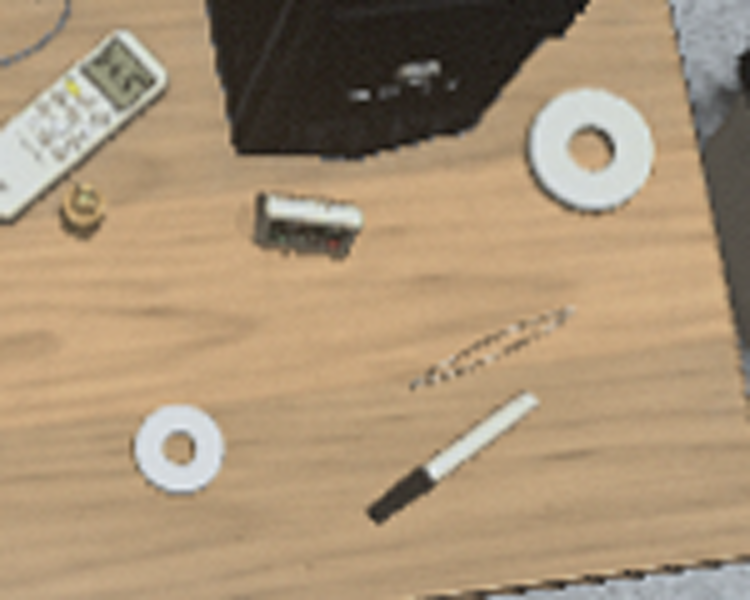

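```bash
python3 - <<'E'
from h import *
from scipy.spatial.transform import Rotation as R
s=bot.sense();print(R.from_rotvec(s['tool_rot']).as_matrix().round(3))
im=cv2.imread('pics/top0.png');m=camera_model('top')
c=[pix2pt(m,(200+u/5-.4,150+v/5-.4),.016) for u,v in [(497,200),(672,228),(636,442),(462,417)]]
for p in c:print(p)
ctr=np.mean(c,0);print('ctr',ctr)
ex=(c[0]+c[1]-c[2]-c[3]);yaw=np.arctan2(ex[1],ex[0]);ey=(c[0]+c[3]-c[1]-c[2]);print(yaw,np.arctan2(-ey[0],ey[1]), np.linalg.norm(ex)/2,np.linalg.norm(ey)/2)
ex=np.array([np.cos(yaw),np.sin(yaw),0]);print('jig org',ctr-ex*.02)
print('spindle',pix2pt(m,(200+562/5-.4,150+345/5-.4),.08))
print('pin',pix2pt(m,(200+489/5-.4,150+152/5-.4),.1005))
g=cv2.cvtColor(im,cv2.COLOR_BGR2HSV)
mask=((g[...,1]<40)&(g[...,2]>170)).astype(np.uint8)
n,l,st,ce=cv2.connectedComponentsWithStats(mask)
for i in range(1,n):
  if st[i,4]>60 and st[i,4]<3000 and 100<ce[i,1]<260: 
    cn=cv2.findContours((l==i).astype(np.uint8),0,2)[0][0]
    (x,y),r=cv2.minEnclosingCircle(cn); M=cv2.moments(cn); print(st[i],(M['m10']/max(M['m00'],1),M['m01']/max(M['m00'],1)),r, pix2pt(m,(x,y),.01),pix2pt(m,(x,y),.028))
wm=camera_model('wrist');T=np.array(wm['cam_to_world']);Rt=R.from_rotvec(s['tool_rot']).as_matrix()
print('cam in tool',Rt.T@(T[:3,3]-s['eef_pos']),Rt.T@T[:3,:3]);print('tcp pix',pt2pix(wm,s['eef_pos']))
E
```

```text
[[-0.969 -0.     0.247]
 [-0.247  0.002 -0.969]
 [-0.    -1.    -0.002]]
[ 0.62239338 -0.0047239   0.016     ]
[ 0.58869873 -0.11901463  0.016     ]
[ 0.44834188 -0.07697196  0.016     ]
[0.47892573 0.03490763 0.016     ]
ctr [ 0.53458993 -0.04145071  0.016     ]
-0.280192771849896 -0.27690281929590516 0.1476711059547193 0.11756353432432438
jig org [ 0.51536989 -0.03591989  0.016     ]
spindle [ 0.50723805 -0.03636551  0.08      ]
pin [ 0.63358175 -0.00495504  0.1005    ]
[ 67  97  54  13 147] (106.30196078431372, 103.50980392156862) 26.669370651245117 [1.02437782 0.69662517 0.01      ] [1.0153327  0.68816968 0.028     ]
[123  99  19   7  97] (132.1118568232662, 101.70246085011185) 9.219644546508789 [1.02354675 0.55402681 0.01      ] [1.01451121 0.54721532 0.028     ]
[144 103  22  12 111] (154.73333333333332, 110.41458333333333) 11.85336971282959 [0.98310371 0.47312561 0.01      ] [0.97453443 0.46724682 0.028     ]
[ 469  102   91   49 1889] (518.5718674566601, 122.3318703825616) 47.75991439819336 [ 0.75646415 -0.78087459  0.01      ] [ 0.75050776 -0.77229623  0.028     ]
[325 107  
[... 1706 characters left out ...]
5 219  23  17  95] (435.65277777777777, 226.77546296296293) 12.777032852172852 [ 0.44210119 -0.44300875  0.01      ] [ 0.43976904 -0.43832559  0.028     ]
[367 221  18  17 208] (375.4697318007662, 229.06590038314175) 8.925024032592773 [ 0.45893902 -0.24159361  0.01      ] [ 0.45641275 -0.23923253  0.028     ]
[211 244  13  13  91] (216.8362831858407, 249.97787610619469) 6.522799968719482 [0.45488586 0.28904422 0.01      ] [0.45240631 0.28528767 0.028     ]
cam in tool [-0.07285108 -0.18050709 -0.00074949] [[-7.83103625e-04 -9.59512864e-01 -2.81663720e-01]
 [ 8.70944592e-04  2.81663045e-01 -9.59512986e-01]
 [ 9.99999314e-01 -9.96711592e-04  6.15111187e-04]]
tcp pix [325.07464619 231.34436381]
```

```bash
cat > plan.py <<'E'
from h import *
from scipy.spatial.transform import Rotation as R
import json
def tool():
    s=bot.sense(); M=R.from_rotvec(s['tool_rot']).as_matrix(); return s,M
def plan(wps, droll_total=0, rollstep=.03, stepmax=.049, p=None,M=None):
    """wps: list of world points; rows along polyline"""
    s,M0=tool(); p=s['eef_pos'] if p is None else p; M=M0 if M is None else M
    rows=[]; rem=droll_total
    pts=[]
    q=np.array(p)
    for w in wps:
        w=np.array(w); n=int(np.ceil(np.linalg.norm(w-q)/stepmax)); 
        for i in range(n): pts.append(q+(w-q)*(i+1)/n)
        q=w
    cur=np.array(p)
    for t in pts:
        d=np.round(M.T@(t-cur)/.08,3); r=np.round(np.clip(rem/180,-rollstep,rollstep),3); rem-=r*180
        rows.append({"travel":d.tolist(),"roll":float(r)})
        cur=cur+M@d*.08; M=M@R.from_rotvec([0,np.deg2rad(r*180),0]).as_matrix()
    for i in range(0,len(rows),12): print(json.dumps(rows[i:i+12]))
    print('rem roll',rem)
E
python3 - <<'E'
from plan import *
plan([(.40,-.25,.2),(.44,0,.19),(.450,.285,.12)],-149.8)
E
```

```text
[{"travel": [-0.407, 0.006, -0.417], "roll": -0.03}, {"travel": [-0.445, 0.005, -0.376], "roll": -0.03}, {"travel": [-0.478, 0.006, -0.333], "roll": -0.03}, {"travel": [-0.507, 0.005, -0.286], "roll": -0.03}, {"travel": [-0.532, 0.006, -0.238], "roll": -0.03}, {"travel": [-0.552, 0.006, -0.186], "roll": -0.03}, {"travel": [-0.567, 0.005, -0.134], "roll": -0.03}, {"travel": [-0.577, 0.006, -0.079], "roll": -0.03}, {"travel": [-0.582, 0.005, -0.025], "roll": -0.03}, {"travel": [-0.582, 0.006, 0.03], "roll": -0.03}, {"travel": [-0.515, 0.022, -0.115], "roll": -0.03}, {"travel": [-0.523, 0.021, -0.066], "roll": -0.03}]
[{"travel": [-0.527, 0.022, -0.017], "roll": -0.03}, {"travel": [-0.527, 0.022, 0.033], "roll": -0.03}, {"travel": [-0.52, 0.021, 0.083], "roll": -0.03}, {"travel": [-0.511, 0.022, 0.131], "roll": -0.03}, {"travel": [-0.58, 0.147, 0.131], "roll": -0.03}, {"travel": [-0.564, 0.147, 0.185], "roll": -0.03}, {"travel": [-0.544, 0.147, 0.237], "roll": -0.03}, {"travel": [-0.52, 0.147, 0.287], "roll": -0.03}, {"travel": [-0.491, 0.146, 0.335], "roll": -0.03}, {"travel": [-0.456, 0.147, 0.379], "roll": -0.03}]
rem roll -30.999999999999936
```

move_arm --targets '[{"travel": [-0.41, 0.01, -0.42], "roll": -0.03}, {"travel": [-0.45, 0.01, -0.38], "roll": -0.03}, {"travel": [-0.48, 0.01, -0.33], "roll": -0.03}, {"travel": [-0.51, 0.01, -0.29], "roll": -0.03}, {"travel": [-0.53, 0.01, -0.24], "roll": -0.03}, {"travel": [-0.55, 0, -0.19], "roll": -0.03}, {"travel": [-0.57, 0, -0.13], "roll": -0.03}, {"travel": [-0.58, 0, -0.08], "roll": -0.03}, {"travel": [-0.58, 0, -0.03], "roll": -0.03}, {"travel": [-0.58, 0, 0.03], "roll": -0.03}, {"travel": [-0.52, 0.02, -0.12], "roll": -0.03}, {"travel": [-0.52, 0.02, -0.07], "roll": -0.03}]'

```text
t: 1.35
eef_pos: [0.4133, -0.1637, 0.1976]
tool_rot: [-1.115, 1.345, -1.345]
ft_force: [-0.0, 0.0, -0.1]
opening: 0.0881
```

```bash
python3 - <<'E'
from plan import *
s,M=tool();print(s['t'],s['eef_pos'],M.round(3),s['qd'].round(2))
plan([(.44,0,.19),(.450,.285,.12)],-85,rollstep=.04)
E
```

```text
1.35 [ 0.41330425 -0.16374299  0.19757069] [[-0.185  0.     0.983]
 [-0.983  0.    -0.185]
 [-0.    -1.     0.   ]] [ 0.88 -0.23  0.22  0.    0.   -0.06]
[{"travel": [-0.518, 0.024, -0.013], "roll": -0.04}, {"travel": [-0.516, 0.023, 0.053], "roll": -0.04}, {"travel": [-0.505, 0.024, 0.117], "roll": -0.04}, {"travel": [-0.487, 0.024, 0.179], "roll": -0.04}, {"travel": [-0.557, 0.146, 0.205], "roll": -0.04}, {"travel": [-0.528, 0.146, 0.273], "roll": -0.04}, {"travel": [-0.489, 0.146, 0.337], "roll": -0.04}, {"travel": [-0.444, 0.146, 0.396], "roll": -0.04}, {"travel": [-0.39, 0.145, 0.448], "roll": -0.04}, {"travel": [-0.331, 0.146, 0.493], "roll": -0.04}]
rem roll -12.999999999999982
```

move_arm --targets '[{"travel": [-0.52, 0.02, -0.01], "roll": -0.04}, {"travel": [-0.52, 0.02, 0.05], "roll": -0.04}, {"travel": [-0.51, 0.02, 0.12], "roll": -0.04}, {"travel": [-0.49, 0.02, 0.18], "roll": -0.04}, {"travel": [-0.56, 0.15, 0.2], "roll": -0.04}, {"travel": [-0.53, 0.15, 0.27], "roll": -0.04}, {"travel": [-0.49, 0.15, 0.34], "roll": -0.04}, {"travel": [-0.44, 0.15, 0.4], "roll": -0.04}, {"travel": [-0.39, 0.15, 0.45], "roll": -0.04}, {"travel": [-0.33, 0.15, 0.49], "roll": -0.04}, {"travel": [0, 0, 0], "roll": -0.04}, {"travel": [0, 0, 0], "roll": -0.03}]'

```text
t: 2.55
eef_pos: [0.4507, 0.2857, 0.1181]
tool_rot: [-1.561, 0.218, -0.216]
ft_force: [-0.4, -0.9, -0.2]
opening: 0.0884
```

```bash
python3 - <<'E'
from plan import *
s,M=tool();print(s['t'],s['eef_pos'],M.round(3),s['qd'].round(2))
im,m=snap('wrist','w1.png');print(pt2pix(m,s['eef_pos']))
s,M=tool();print(s['t'],s['eef_pos'])
E
```

```text
2.55 [0.45074812 0.28572977 0.11809934] [[ 0.962 -0.002  0.273]
 [-0.273 -0.001  0.962]
 [-0.002 -1.    -0.002]] [-0.03 -0.02  0.01 -0.    0.   -0.92]
[322.16472471 231.50987718]
2.6 [0.45094653 0.28509898 0.11837827]
```

View pics/w1.png

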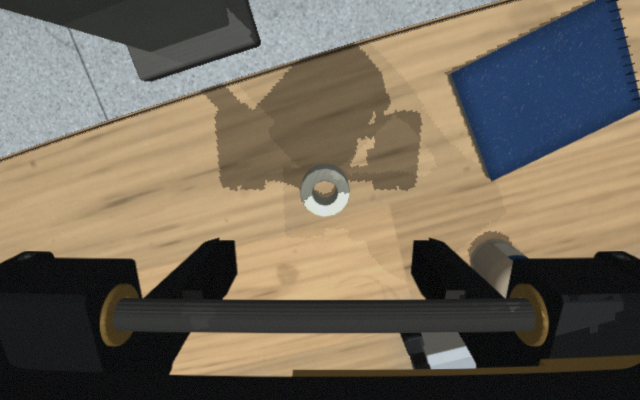

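```bash
python3 - <<'E'
from plan import *
im=cv2.imread('pics/w1.png');c=im[150:240,270:390];cv2.imwrite('pics/w1c.png',cv2.resize(c,None,fx=6,fy=6,interpolation=cv2.INTER_CUBIC))
E
```

```text
(no output)
```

View pics/w1c.png

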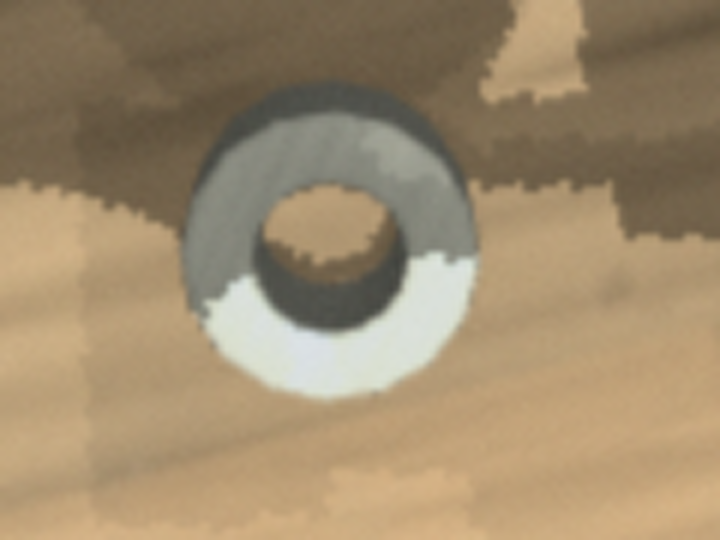

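```bash
python3 - <<'E'
from plan import *
m=camera_model('wrist');s,M=tool()
p=pix2pt(m,(324.8,192.2),.028);print(p)
for d in ((300.3,192.2),(349.2,192.2),(324.8,168.3),(324.8,215.8)):print(pix2pt(m,d,.028)-p)
d=M.T@(p-s['eef_pos']);print(d,d/.08, 'q6',s['q'])
p[2]=.004; d=M.T@(p-s['eef_pos']);print(d/.08)
E
```

```text
[0.45126303 0.28697954 0.028     ]
[-0.00577571 -0.02055739  0.        ]
[0.00574908 0.02047532 0.        ]
[-0.02032973  0.00568962  0.        ]
[ 2.09477628e-02 -5.86208723e-03 -5.55111512e-17]
[-9.43082891e-05  9.03757468e-02  2.02086688e-03] [-0.00117885  1.12969683  0.02526084] q6 [ 5.17156622e-01  7.03463507e-02  1.99522323e+00 -1.11032927e-04
  1.07786923e+00 -7.79014167e-01]
[-8.10593646e-04  1.42969632e+00  2.56755534e-02]
```

move_arm --targets '[{"travel": [0, 0.4, 0.026], "roll": 0}, {"travel": [0, 0.4, 0], "roll": 0}, {"travel": [0, 0.35, 0], "roll": 0}, {"travel": [0, 0.2, 0], "roll": 0}, {"travel": [0, 0.07, 0], "roll": 0}, {"travel": [0, 0, 0], "roll": 0}]'

```text
t: 3.2
eef_pos: [0.4517, 0.2857, 0.0049]
tool_rot: [-1.56, 0.225, -0.223]
ft_force: [1.5, -0.5, -0.1]
opening: 0.0881
```

move_arm --targets '[{"travel": [0, 0, 0], "roll": 0}, {"travel": [0, 0, 0], "roll": 0}, {"travel": [0, 0, 0], "roll": 0}, {"travel": [0, 0, 0], "roll": 0}, {"travel": [0, 0, 0], "roll": 0}]' --hand -0.3 --force 20

```text
t: 3.7
eef_pos: [0.4527, 0.2865, 0.0062]
tool_rot: [-1.559, 0.223, -0.224]
ft_force: [0.0, -0.8, -0.6]
opening: 0.0502
```

```bash
python3 - <<'E'
from plan import *
im,m=snap('wrist','w2.png')
s,M=tool();print(s['t'],s['eef_pos'],s['opening'],s['ft_force'])
E
```

```text
3.75 [0.4525626  0.28638319 0.00603113] 0.046194382115600605 [-0.4439944   0.20589226  0.07392107]
```

View pics/w2.png

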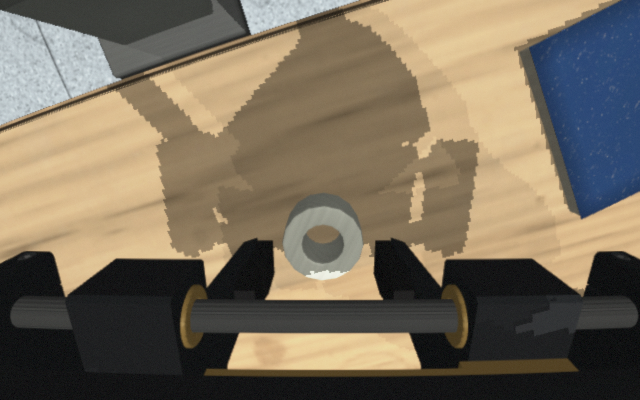

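move_arm --targets '[{"travel": [0, 0, 0], "roll": 0}, {"travel": [0, 0, 0], "roll": 0}, {"travel": [0, 0, 0], "roll": 0}]'

```text
t: 4.05
eef_pos: [0.4523, 0.2862, 0.0056]
tool_rot: [-1.559, 0.223, -0.223]
ft_force: [0.3, 0.9, -0.5]
opening: 0.0311
```

```bash
python3 - <<'E'
from plan import *
s,M=tool();print(s['t'],s['eef_pos'],s['opening'],s['ft_force'],s['ft_torque'],M.round(3))
# lift & travel to view over jig: TCP z .13, at jig origin
plan([(.453,.285,.10),(.5,.03,.16)],0)
E
```

```text
4.05 [0.45230807 0.28624059 0.00564182] 0.031141486571213517 [ 0.30187291  0.90210327 -0.51737932] [ 0.010827   -0.17454953 -0.00713878] [[ 0.96 -0.    0.28]
 [-0.28 -0.    0.96]
 [-0.   -1.   -0.  ]]
[{"travel": [0.006, -0.59, -0.006], "roll": 0.0}, {"travel": [0.007, -0.589, -0.007], "roll": 0.0}, {"travel": [0.242, -0.125, -0.482], "roll": 0.0}, {"travel": [0.243, -0.125, -0.483], "roll": 0.0}, {"travel": [0.243, -0.125, -0.482], "roll": 0.0}, {"travel": [0.243, -0.125, -0.483], "roll": 0.0}, {"travel": [0.243, -0.125, -0.482], "roll": 0.0}, {"travel": [0.243, -0.125, -0.482], "roll": 0.0}]
rem roll 0.0
```

```bash
python3 - <<'E'
from plan import *
im,m=snap('wrist','w3.png')
s,M=tool();print(s['t'],s['eef_pos'],s['opening'],s['ft_force'])
E
```

```text
4.1 [0.45233874 0.28624175 0.0056451 ] 0.030852289990296794 [ 0.31249663  0.80949937 -0.26385901]
```

View pics/w3.png

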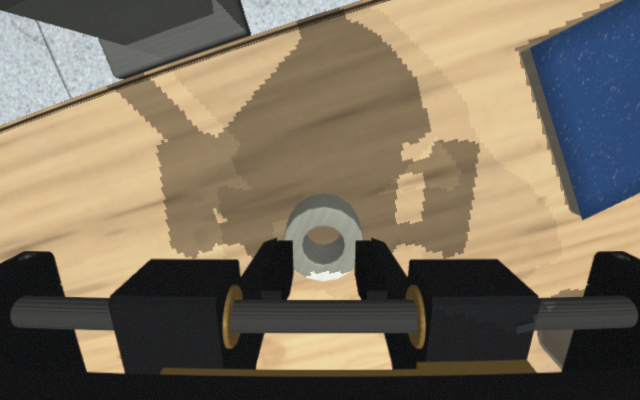

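```bash
python3 - <<'E'
from plan import *
im,m=snap('scene','s3.png')
s,M=tool();p=pt2pix(m,s['eef_pos']);print(p)
x,y=p.astype(int)
cv2.imwrite('pics/s3c.png',cv2.resize(im[y-60:y+60,x-80:x+80],None,fx=5,fy=5,interpolation=cv2.INTER_CUBIC))
w=cv2.imread('pics/w3.png');cv2.imwrite('pics/w3c.png',cv2.resize(w[180:310,240:410],None,fx=4.6,fy=4.6,interpolation=cv2.INTER_CUBIC))
wm=camera_model('wrist')
for h in (0,.02,.04,.06):
  for x in(-.009,0,.009): print(h,x,pt2pix(wm,s['eef_pos']+M@[x,-h,.0155]).round(1))
E
```

```text
[246.69278077 169.08559065]
0 -0.009 [348.2 217.3]
0 0 [347.8 231.4]
0 0.009 [347.5 245.1]
0.02 -0.009 [350.9 229.9]
0.02 0 [350.5 245.3]
0.02 0.009 [350.1 260.3]
0.04 -0.009 [354.4 245.5]
0.04 0 [353.8 262.6]
0.04 0.009 [353.3 279. ]
0.06 -0.009 [358.8 265.6]
0.06 0 [358.1 284.6]
0.06 0.009 [357.4 302.8]
```

View pics/s3c.png

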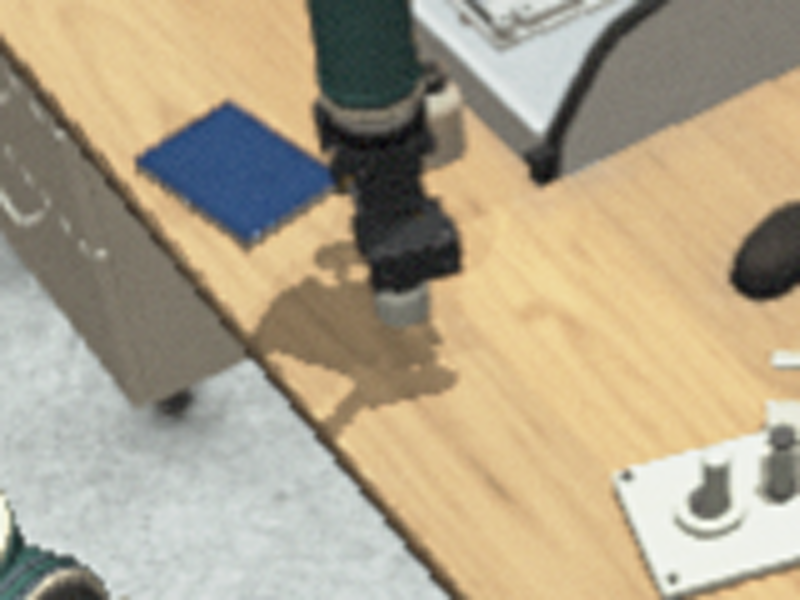

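View pics/w3c.png

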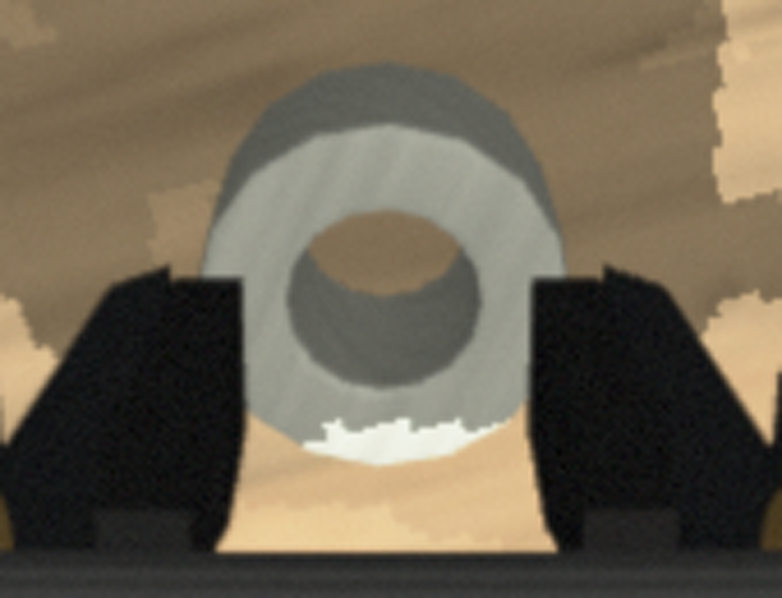

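```bash
python3 - <<'E'
from plan import *
print(bot.pinch_z,[a for a in dir(bot) if a[0]!='_'])
s,M=tool()
for n,f in(('w1',.0884),('w2',.0462),('w3',.0309)):
    im=cv2.imread(f'pics/{n}.png')
    for r in(236,238,240,242,244,246,250,256):
        g=im[r].max(1)
        a=np.where(g[200:320]<45)[0];b=np.where(g[325:450]<45)[0]
        if len(a) and len(b): print(n,r,200+a.max(),325+b.min(), 'depth',321.9*f/(125+b.min()-a.max()))
E
```

```text
0.0187 ['PlanningError', 'job_done', 'pinch_z', 'sense']
w1 240 218 429 depth 0.13486236966824644
w1 242 233 414 depth 0.15721524861878453
w1 244 233 414 depth 0.15721524861878453
w1 246 233 414 depth 0.15721524861878453
w1 250 234 413 depth 0.158971843575419
w1 256 234 413 depth 0.158971843575419
w2 240 256 391 depth 0.11016133333333332
w2 242 272 376 depth 0.1429978846153846
w2 244 272 376 depth 0.1429978846153846
w2 246 272 376 depth 0.1429978846153846
w2 250 271 375 depth 0.1429978846153846
w2 256 272 375 depth 0.144386213592233
w3 240 276 372 depth 0.10361156249999999
w3 242 291 356 depth 0.15302630769230768
w3 244 291 356 depth 0.15302630769230768
w3 246 291 356 depth 0.15302630769230768
w3 250 291 356 depth 0.15302630769230768
w3 256 291 356 depth 0.15302630769230768
```

move_arm --targets '[{"travel": [0, 0, 0], "roll": 0}, {"travel": [0, 0, 0], "roll": 0}, {"travel": [0, 0, 0], "roll": 0}, {"travel": [0, 0, 0], "roll": 0}, {"travel": [0, 0, 0], "roll": 0}]' --hand 0.5

```text
t: 4.65
eef_pos: [0.4524, 0.2863, 0.0057]
tool_rot: [-1.559, 0.223, -0.223]
ft_force: [-0.0, 0.1, -0.3]
opening: 0.0659
```

move_arm --targets '[{"travel": [0, 0.06, 0], "roll": 0}, {"travel": [0, 0.06, 0], "roll": 0}]'

```text
t: 4.85
eef_pos: [0.4525, 0.2863, -0.0041]
tool_rot: [-1.559, 0.223, -0.223]
ft_force: [0.2, 0.3, -0.8]
opening: 0.066
```

move_arm --targets '[{"travel": [0, 0.06, 0], "roll": 0}, {"travel": [0, 0.06, 0], "roll": 0}, {"travel": [0, 0.06, 0], "roll": 0}]'

```text
t: 5.15
eef_pos: [0.4522, 0.2861, -0.0189]
tool_rot: [-1.56, 0.223, -0.223]
ft_force: [-0.5, 0.2, 0.4]
opening: 0.0665
```

```bash
python3 - <<'E'
from plan import *
im,m=snap('wrist','w4.png')
s,M=tool();print(s['t'],s['eef_pos'],s['opening'],s['ft_force'],s['q'])
cv2.imwrite('pics/w4c.png',cv2.resize(im[170:330,200:440],None,fx=3.3,fy=3.3,interpolation=cv2.INTER_CUBIC))
E
```

```text
5.2 [ 0.45161218  0.28580793 -0.01969007] 0.06616153408868183 [-0.66670446  0.37167933 -1.14115521] [ 5.17627470e-01  2.51190126e-01  2.08515681e+00 -3.04431907e-06
  8.06981570e-01 -7.68868365e-01]
```

View pics/w4c.png

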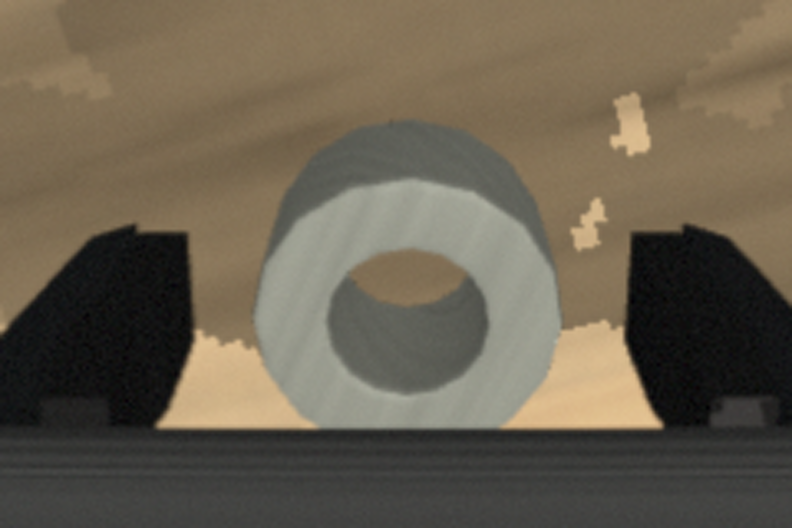

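move_arm --targets '[{"travel": [0, 0.06, 0], "roll": 0}, {"travel": [0, 0.05, 0], "roll": 0}]'

```text
t: 5.4
eef_pos: [0.4524, 0.2863, -0.0274]
tool_rot: [-1.559, 0.223, -0.223]
ft_force: [-0.9, 0.3, 0.6]
opening: 0.0661
```

move_arm --targets '[{"travel": [0, 0.03, 0], "roll": 0}, {"travel": [0, 0.0, 0], "roll": 0}]'

```text
t: 5.6
eef_pos: [0.452, 0.2861, -0.03]
tool_rot: [-1.56, 0.224, -0.223]
ft_force: [-0.3, -0.1, -0.4]
opening: 0.0661
```

move_arm --targets '[{"travel": [0, 0, 0], "roll": 0}, {"travel": [0, 0, 0], "roll": 0}, {"travel": [0, 0, 0], "roll": 0}, {"travel": [0, 0, 0], "roll": 0}]' --hand -0.5 --force 20

```text
t: 6.0
eef_pos: [0.4526, 0.2864, -0.0293]
tool_rot: [-1.559, 0.223, -0.223]
ft_force: [0.3, -0.9, 0.6]
opening: 0.0437
```

```bash
python3 - <<'E'
from plan import *
im,m=snap('wrist','w5.png')
s,M=tool();print(s['t'],s['eef_pos'],s['opening'],s['ft_force'])
cv2.imwrite('pics/w5c.png',cv2.resize(im[170:330,200:440],None,fx=3.3,fy=3.3,interpolation=cv2.INTER_CUBIC))
E
```

```text
6.05 [ 0.45259368  0.2863842  -0.02922704] 0.04382533680084512 [-0.11158119  0.18381994  1.276984  ]
```

View pics/w5c.png

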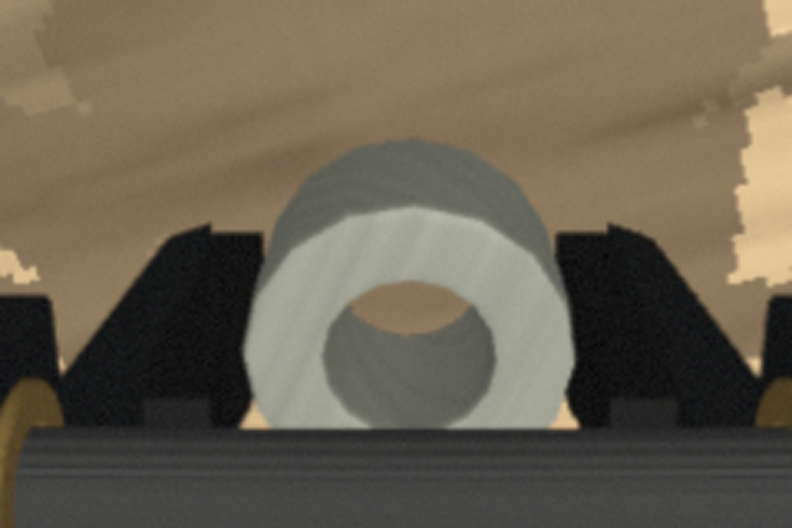

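```bash
python3 - <<'E'
from plan import *
s,M=tool();wm=camera_model('wrist')
for c in((409.5,355),(409,358)):
  p=pix2pt(wm,(200+c[0]/3.3-.4,170+c[1]/3.3-.4),.028);print(p,M.T@(p-s['eef_pos']))
plan([(.453,.285,.07),(.48,.12,.10)],0)
E
```

```text
[0.45083876 0.28776198 0.028     ] [-0.00205058 -0.05722749  0.00085001]
[0.45124521 0.28757553 0.028     ] [-0.00160815 -0.05722735  0.00078501]
[{"travel": [0.003, -0.413, -0.005], "roll": 0.0}, {"travel": [0.004, -0.414, -0.005], "roll": 0.0}, {"travel": [0.003, -0.413, -0.005], "roll": 0.0}, {"travel": [0.226, -0.094, -0.471], "roll": 0.0}, {"travel": [0.225, -0.094, -0.471], "roll": 0.0}, {"travel": [0.226, -0.094, -0.471], "roll": 0.0}, {"travel": [0.226, -0.094, -0.472], "roll": 0.0}]
rem roll 0.0
```

```bash
python3 - <<'E'
from plan import *
plan([(.453,.285,.05),(.50,.14,.10),(.556,-.05,.10)],0)
E
```

```text
[{"travel": [0.005, -0.495, -0.007], "roll": 0.0}, {"travel": [0.005, -0.495, -0.008], "roll": 0.0}, {"travel": [0.268, -0.157, -0.394], "roll": 0.0}, {"travel": [0.268, -0.156, -0.393], "roll": 0.0}, {"travel": [0.268, -0.156, -0.394], "roll": 0.0}, {"travel": [0.268, -0.156, -0.394], "roll": 0.0}, {"travel": [0.268, -0.001, -0.416], "roll": 0.0}, {"travel": [0.268, 0.0, -0.417], "roll": 0.0}, {"travel": [0.267, 0.0, -0.417], "roll": 0.0}, {"travel": [0.268, 0.0, -0.416], "roll": 0.0}, {"travel": [0.267, 0.0, -0.417], "roll": 0.0}]
rem roll 0.0
```

move_arm --targets '[{"travel": [0, -0.3, 0], "roll": 0}, {"travel": [0, -0.4, 0], "roll": 0}, {"travel": [0, -0.3, 0], "roll": 0}, {"travel": [0.27, -0.16, -0.4], "roll": 0}, {"travel": [0.27, -0.16, -0.4], "roll": 0}, {"travel": [0.27, -0.16, -0.4], "roll": 0}, {"travel": [0.27, -0.16, -0.4], "roll": 0}, {"travel": [0.27, 0, -0.42], "roll": 0}, {"travel": [0.27, 0, -0.42], "roll": 0}, {"travel": [0.27, 0, -0.42], "roll": 0}, {"travel": [0.27, 0, -0.42], "roll": 0}, {"travel": [0.27, 0, -0.42], "roll": 0}]'

```text
t: 7.25
eef_pos: [0.5559, -0.054, 0.1015]
tool_rot: [-1.559, 0.223, -0.223]
ft_force: [-0.2, 1.1, -1.8]
opening: 0.0436
```

move_arm --targets '[{"travel": [0, 0, 0], "roll": 0}, {"travel": [0, 0, 0], "roll": 0}, {"travel": [0, 0, 0], "roll": 0}]'

```text
t: 7.55
eef_pos: [0.5552, -0.0515, 0.1012]
tool_rot: [-1.559, 0.224, -0.222]
ft_force: [-0.6, -0.6, -2.4]
opening: 0.0435
```

```bash
python3 - <<'E'
from plan import *
s,M=tool();print(s['t'],s['eef_pos'],s['opening'],s['ft_force'],s['qd'].round(3),M.round(3))
im,m=snap('wrist','w6.png')
s,M=tool();print(s['eef_pos'])
E
```

```text
7.55 [ 0.55523845 -0.05152512  0.10124773] 0.04352739436615104 [-0.58254637 -0.60385356 -2.42566286] [ 0.016 -0.005  0.004 -0.005 -0.002 -0.002] [[ 0.96  -0.001  0.28 ]
 [-0.28   0.001  0.96 ]
 [-0.001 -1.     0.   ]]
[ 0.55526624 -0.05122558  0.10133533]
```

View pics/w6.png

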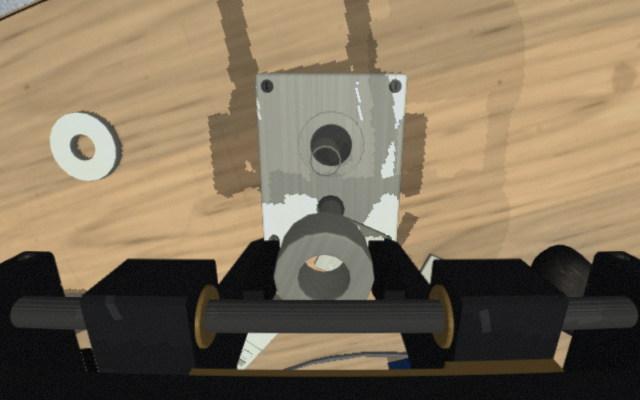

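```bash
python3 - <<'E'
import cv2
im=cv2.imread('pics/w6.png');cv2.imwrite('pics/w6c.png',cv2.resize(im[65:245,250:430],None,fx=3.3,fy=3.3,interpolation=cv2.INTER_CUBIC))
cv2.imwrite('pics/w6d.png',cv2.convertScaleAbs(cv2.resize(im[100:190,285:375],None,fx=6.5,fy=6.5,interpolation=cv2.INTER_CUBIC),alpha=1.6))
E
```

```text
(no output)
```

View pics/w6c.png

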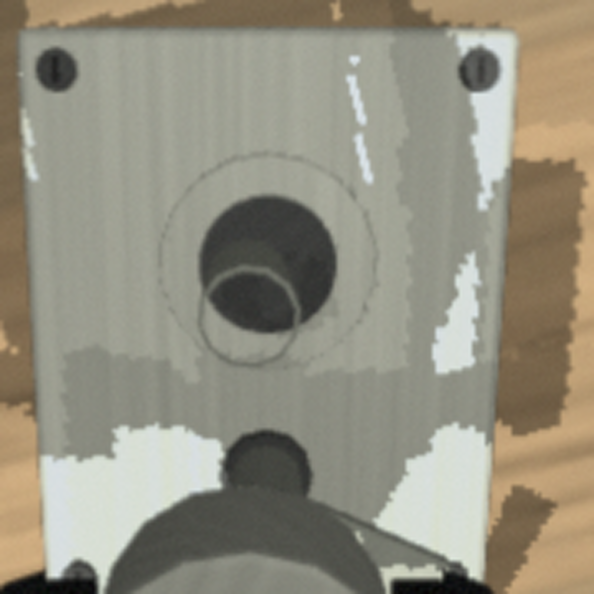

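View pics/w6d.png

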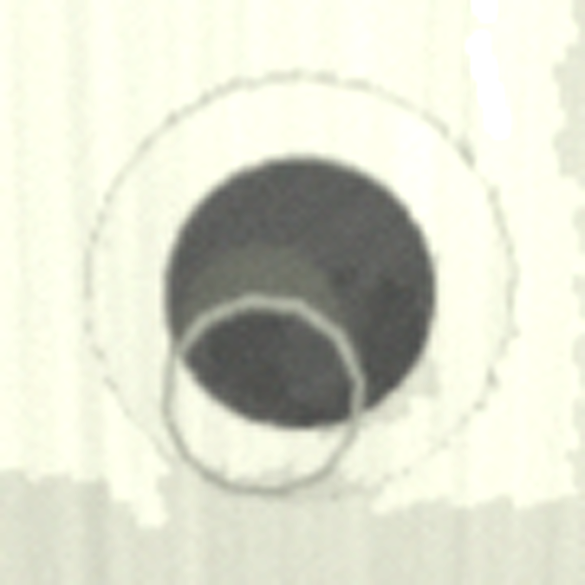

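```bash
python3 - <<'E'
from plan import *
s,M=tool();wm=camera_model('wrist')
f=lambda u,v:(285+u/6.5-.42,100+v/6.5-.42)
sp=pix2pt(wm,f(264.5,394),.08);bo=pix2pt(wm,f(301,286),.026);ho=pix2pt(wm,f(300,291),.026)
for a,b in((163,394),(366,394),(264.5,295),(264.5,493)):print(np.linalg.norm(pix2pt(wm,f(a,b),.08)-sp))
print('sp',sp,'boss',bo,'hole',ho,(sp-bo)[:2],np.linalg.norm((sp-bo)[:2]))
g=lambda u,v:(250+u/3.3-.35,65+v/3.3-.35)
c=[pix2pt(wm,g(*q),.016) for q in((20,30),(517,30))]
print(c,(c[0]-c[1]), 'jig y yaw',np.arctan2(-(c[1]-c[0])[0],(c[1]-c[0])[1]))
a=M.T@(c[1]-c[0]);print('edge in tool',a, 'sp in tool',M.T@(sp-s['eef_pos']))
n=np.array([.962,-.278,0]);print('front edge mid->origin .055:', (c[0]+c[1])/2+n*.055)
E
```

```text
0.009860366461240888
0.009862361253886833
0.0095673292608014
0.009812821880140217
sp [ 0.51771177 -0.03827014  0.08      ] boss [ 0.51490187 -0.032494    0.026     ] hole [ 0.51544903 -0.0327756   0.026     ] [ 0.0028099  -0.00577614] 0.0064233446049117415
[array([ 0.44759197, -0.07394512,  0.016     ]), array([0.48019103, 0.03873988, 0.016     ])] [-0.03259906 -0.112685    0.        ] jig y yaw -0.28160581473467106
edge in tool [-1.93394786e-04  2.44154138e-05  1.17305452e-01] sp in tool [-0.03965532  0.02137929  0.00193897]
front edge mid->origin .055: [ 0.5168015  -0.03289262  0.016     ]
```

move_arm --targets '[{"travel": [-0.25, 0, 0.014], "roll": 0}, {"travel": [-0.224, 0.16, 0], "roll": 0}, {"travel": [0, 0.3, 0], "roll": 0}, {"travel": [0, 0.07, 0], "roll": 0}, {"travel": [0, 0, 0], "roll": 0}, {"travel": [0, 0, 0], "roll": 0}]'

```text
t: 8.2
eef_pos: [0.5206, -0.0402, 0.06]
tool_rot: [-1.559, 0.222, -0.223]
ft_force: [0.0, -0.5, 0.3]
opening: 0.0434
```

```bash
python3 - <<'E'
from plan import *
im,m=snap('wrist','w7.png')
s,M=tool();print(s['t'],s['eef_pos'],s['ft_force'],M.T@(np.array([.5177,-.0383,.08])-s['eef_pos']))
cv2.imwrite('pics/w7c.png',cv2.resize(im[170:330,200:440],None,fx=3.3,fy=3.3,interpolation=cv2.INTER_CUBIC))
E
```

```text
8.25 [ 0.52104447 -0.04043023  0.06037127] [ 0.5003697  -0.09105589 -0.90346542] [-0.003773   -0.01963498  0.00111477]
```

View pics/w7c.png

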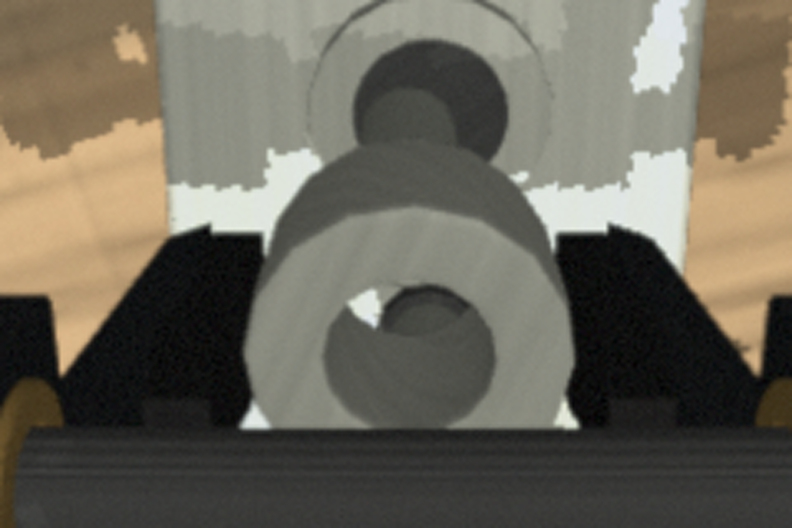

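move_arm --targets '[{"travel": [-0.025, 0.05, 0.003], "roll": 0}, {"travel": [0, 0, 0], "roll": 0}, {"travel": [0, 0, 0], "roll": 0}]'

```text
t: 8.55
eef_pos: [0.5181, -0.0399, 0.0555]
tool_rot: [-1.559, 0.223, -0.223]
ft_force: [-0.1, 0.2, -0.6]
opening: 0.0435
```

```bash
python3 - <<'E'
from plan import *
s,M=tool();print(s['t'],s['eef_pos'],s['ft_force'],M.T@(np.array([.5177,-.0383,.08])-s['eef_pos']))
E
```

```text
8.55 [ 0.51810521 -0.03993128  0.05546196] [-0.06678934  0.23709174 -0.62253026] [-0.00084273 -0.02453808  0.00145356]
```

move_arm --targets '[{"travel": [0.01, 0.02, 0.007], "roll": 0}, {"travel": [0, 0.03, 0], "roll": 0}, {"travel": [0, 0.03, 0], "roll": 0}, {"travel": [0, 0.02, 0], "roll": 0}, {"travel": [0, 0, 0], "roll": 0}]'

```text
t: 9.05
eef_pos: [0.5186, -0.0395, 0.0468]
tool_rot: [-1.559, 0.224, -0.223]
ft_force: [0.1, -0.3, -1.5]
opening: 0.0436
```

```bash
python3 - <<'E'
from plan import *
s,M=tool();print(s['t'],s['eef_pos'],s['ft_force'],s['ft_torque'],M.T@(np.array([.5177,-.0383,.08])-s['eef_pos']))
E
```

```text
9.05 [ 0.51859755 -0.03952571  0.04684952] [ 0.14953976 -0.31011869 -1.45627684] [ 0.08254352 -0.15644317 -0.01112818] [-0.00123229 -0.03314959  0.00092092]
```

move_arm --targets '[{"travel": [0, 0.05, 0], "roll": 0}, {"travel": [0, 0.05, 0], "roll": 0}, {"travel": [0, 0.05, 0], "roll": 0}, {"travel": [0, 0, 0], "roll": 0}]'

```text
t: 9.45
eef_pos: [0.5182, -0.0395, 0.0344]
tool_rot: [-1.559, 0.224, -0.222]
ft_force: [-0.0, -0.7, -0.4]
opening: 0.0437
```

```bash
python3 - <<'E'
from plan import *
s,M=tool();print(s['t'],s['eef_pos'],s['ft_force'],s['ft_torque'],M.T@(np.array([.5177,-.0383,.08])-s['eef_pos']))
E
```

```text
9.45 [ 0.51817999 -0.03945875  0.03441078] [-0.02338259 -0.65913794 -0.44496493] [ 0.0438127  -0.14142937  0.0261543 ] [-0.00085909 -0.04558813  0.00096641]
```

Threaded with no load. Continue down.

move_arm --targets '[{"travel": [0, 0.06, 0], "roll": 0}, {"travel": [0, 0.06, 0], "roll": 0}, {"travel": [0, 0.06, 0], "roll": 0}, {"travel": [0, 0.06, 0], "roll": 0}, {"travel": [0, 0.06, 0], "roll": 0}, {"travel": [0, 0.06, 0], "roll": 0}, {"travel": [0, 0, 0], "roll": 0}]'

```text
t: 10.15
eef_pos: [0.5182, -0.0395, 0.0056]
tool_rot: [-1.559, 0.224, -0.222]
ft_force: [0.3, -0.4, -1.1]
opening: 0.0437
```

```bash
python3 - <<'E'
from plan import *
s,M=tool();print(s['t'],s['eef_pos'],s['ft_force'],s['ft_torque'],M.T@(np.array([.5177,-.0383,.08])-s['eef_pos']))
E
```

```text
10.15 [ 0.51816609 -0.03947     0.00557807] [ 0.32958493 -0.36456492 -1.11994952] [ 0.08036051 -0.13256243  0.0323014 ] [-0.0008971  -0.07442082  0.00097296]
```

move_arm --targets '[{"travel": [0, 0.05, 0], "roll": 0}, {"travel": [0, 0.03, 0], "roll": 0}, {"travel": [0, 0.013, 0], "roll": 0}, {"travel": [0, 0.0, 0], "roll": 0}]'

```text
t: 10.55
eef_pos: [0.5188, -0.0395, -0.0011]
tool_rot: [-1.559, 0.223, -0.223]
ft_force: [-0.3, 0.1, -0.9]
opening: 0.0437
```

move_arm --targets '[{"travel": [0, 0.01, 0], "roll": 0}, {"travel": [0, 0.01, 0], "roll": 0}]'

```text
t: 10.75
eef_pos: [0.5192, -0.0396, -0.0024]
tool_rot: [-1.559, 0.223, -0.223]
ft_force: [0.8, 0.0, -1.4]
opening: 0.044
```

move_arm --targets '[{"travel": [0, 0.01, 0], "roll": 0}, {"travel": [0, 0, 0], "roll": 0}]'

```text
t: 10.95
eef_pos: [0.5191, -0.0396, -0.003]
tool_rot: [-1.559, 0.223, -0.223]
ft_force: [-1.7, 0.0, 2.0]
opening: 0.0436
```

move_arm --targets '[{"travel": [0, 0.01, 0], "roll": 0}, {"travel": [0, 0, 0], "roll": 0}]'

```text
t: 11.15
eef_pos: [0.5192, -0.0396, -0.0031]
tool_rot: [-1.559, 0.223, -0.223]
ft_force: [-3.8, -0.0, 7.4]
opening: 0.0434
```

move_arm --targets '[{"travel": [0, -0.01, 0], "roll": 0}, {"travel": [0, 0, 0], "roll": 0}, {"travel": [0, 0, 0], "roll": 0}]' --hand 0.5

```text
t: 11.45
eef_pos: [0.519, -0.0396, -0.0034]
tool_rot: [-1.559, 0.223, -0.223]
ft_force: [0.2, -0.3, -0.1]
opening: 0.065
```

```bash
python3 - <<'E'
from plan import *
im,m=snap('wrist','w8.png')
s,M=tool();print(s['t'],s['eef_pos'],s['ft_force'],s['opening'])
cv2.imwrite('pics/w8c.png',cv2.resize(im[170:330,200:440],None,fx=3.3,fy=3.3,interpolation=cv2.INTER_CUBIC))
E
```

```text
11.5 [ 0.518939   -0.03955699 -0.00349093] [-0.48606384  0.9501668  -0.03100472] 0.06586421413467969
```

View pics/w8c.png

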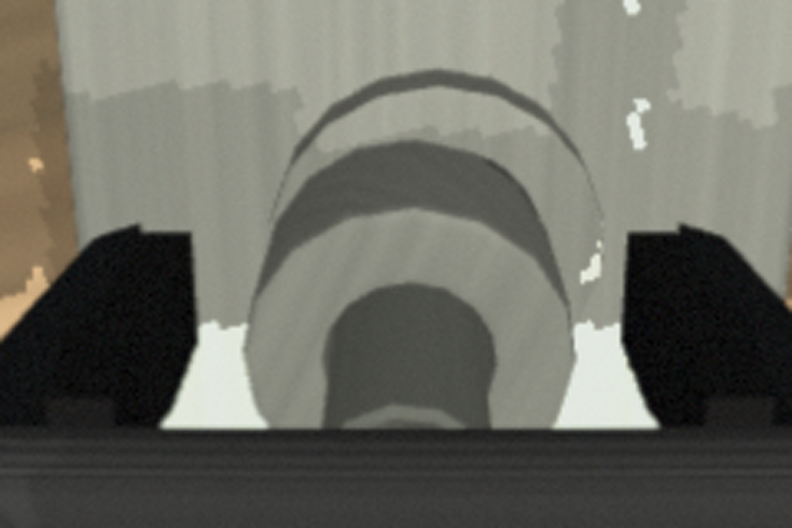

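```bash
python3 - <<'E'
from plan import *
wm=camera_model('wrist');s,M=tool()
T=np.array(wm['cam_to_world']);T[:3,3]+=np.array([.55525,-.0514,.1013])-s['eef_pos'];wm['cam_to_world']=T
im=cv2.imread('pics/w6.png')
p=pix2pt(wm,(83,146),.01);print(p, pix2pt(wm,(85,146),.01))
plan([(.519,-.0396,.07),(.462,-.24,.06)],0)
E
```

```text
[ 0.45792749 -0.23771514  0.01      ] [ 0.45845513 -0.23598203  0.01      ]
[{"travel": [0.0, -0.459, -0.0], "roll": 0.0}, {"travel": [0.001, -0.46, -0.0], "roll": 0.0}, {"travel": [0.004, 0.025, -0.521], "roll": 0.0}, {"travel": [0.003, 0.025, -0.521], "roll": 0.0}, {"travel": [0.004, 0.025, -0.521], "roll": 0.0}, {"travel": [0.004, 0.025, -0.521], "roll": 0.0}, {"travel": [0.004, 0.025, -0.521], "roll": 0.0}]
rem roll 0.0
```

move_arm --targets '[{"travel": [0, -0.2, 0], "roll": 0}, {"travel": [0, -0.4, 0], "roll": 0}, {"travel": [0, -0.35, 0], "roll": 0}, {"travel": [0, 0, -0.52], "roll": 0}, {"travel": [0, 0.025, -0.52], "roll": 0}, {"travel": [0, 0.025, -0.52], "roll": 0}, {"travel": [0, 0.05, -0.52], "roll": 0}, {"travel": [0, 0.1, -0.52], "roll": 0}, {"travel": [0, 0, 0], "roll": 0}, {"travel": [0, 0, 0], "roll": 0}]' --hand 1

```text
t: 12.5
eef_pos: [0.46, -0.2397, 0.0562]
tool_rot: [-1.558, 0.226, -0.225]
ft_force: [-0.2, 0.4, -0.1]
opening: 0.0882
```

```bash
python3 - <<'E'
from plan import *
s,M=tool();print(s['t'],s['eef_pos'])
im,m=snap('wrist','w9.png')
s,M=tool();print(s['t'],s['eef_pos'],s['ft_force'],s['opening'])
E
```

```text
12.5 [ 0.45997023 -0.23969797  0.05618141]
12.55 [ 0.46043022 -0.23893667  0.05639565] [0.23147731 0.05620248 0.23996802] 0.08828576562803886
```

View pics/w9.png

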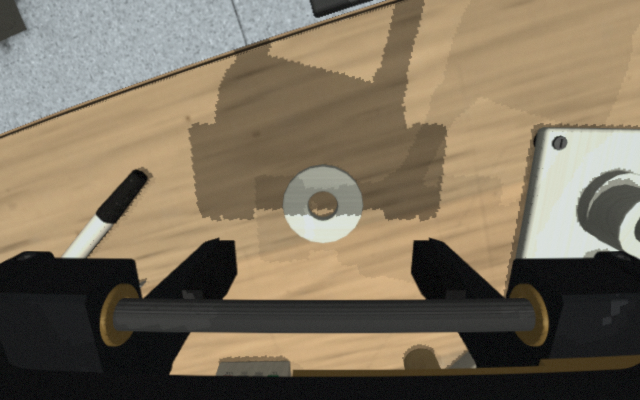

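```bash
python3 - <<'E'
from plan import *
im=cv2.imread('pics/w9.png');hsv=cv2.cvtColor(im,cv2.COLOR_BGR2HSV)
m=((hsv[...,1]<45)&(hsv[...,2]>90)).astype(np.uint8); m[:155]=0;m[255:]=0;m[:,:275]=0;m[:,370:]=0
m=cv2.morphologyEx(m,cv2.MORPH_OPEN,np.ones((3,3)))
c=max(cv2.findContours(m,cv2.RETR_EXTERNAL,cv2.CHAIN_APPROX_NONE)[0],key=cv2.contourArea)
e=cv2.fitEllipse(c);print(e,cv2.boundingRect(c))
s,M=tool();wm=camera_model('wrist')
p=pix2pt(wm,e[0],.01);print(p,M.T@(p-s['eef_pos'])/.08,M.T@(p-s['eef_pos']))
E
```

```text
((322.4422607421875, 203.6509246826172), (76.43923950195312, 78.88434600830078), 89.62870788574219) (283, 165, 80, 78)
[ 0.45729061 -0.23790618  0.01      ] [-0.04095801  0.57996945  0.00094604] [-3.27664088e-03  4.63975563e-02  7.56828235e-05]
```

move_arm --targets '[{"travel": [-0.03, 0.35, 0], "roll": 0}, {"travel": [0, 0.35, 0], "roll": 0}, {"travel": [0, 0.25, 0], "roll": 0}, {"travel": [0, 0.11, 0], "roll": 0}, {"travel": [0, 0, 0], "roll": 0}]'

```text
t: 13.05
eef_pos: [0.4577, -0.2368, -0.0293]
tool_rot: [-1.558, 0.224, -0.22]
ft_force: [0.9, -0.3, 0.2]
opening: 0.0883
```

move_arm --targets '[{"travel": [0, 0.02, 0], "roll": 0}, {"travel": [0, 0.01, 0], "roll": 0}]'

```text
t: 13.25
eef_pos: [0.4596, -0.2389, -0.0293]
tool_rot: [-1.56, 0.221, -0.224]
ft_force: [-0.3, -0.1, -0.1]
opening: 0.088
```

move_arm --targets '[{"travel": [0, 0.012, 0], "roll": 0}, {"travel": [0, 0, 0], "roll": 0}]'

```text
t: 13.45
eef_pos: [0.4588, -0.2388, -0.0308]
tool_rot: [-1.56, 0.222, -0.224]
ft_force: [0.0, -0.2, 0.1]
opening: 0.0882
```

move_arm --targets '[{"travel": [0, 0.012, 0], "roll": 0}, {"travel": [0, 0, 0], "roll": 0}]'

```text
t: 13.65
eef_pos: [0.4583, -0.2387, -0.0323]
tool_rot: [-1.559, 0.223, -0.223]
ft_force: [0.3, -0.5, 0.4]
opening: 0.0884
```

move_arm --targets '[{"travel": [0, 0.012, 0], "roll": 0}, {"travel": [0, 0, 0], "roll": 0}]'

```text
t: 13.85
eef_pos: [0.4584, -0.2387, -0.0334]
tool_rot: [-1.559, 0.223, -0.223]
ft_force: [-0.3, -0.5, 0.7]
opening: 0.0883
```

```bash
python3 - <<'E'
from plan import *
im,m=snap('wrist','w10.png')
s,M=tool();print(s['t'],s['eef_pos'],s['ft_force'],s['opening'])
hsv=cv2.cvtColor(im,cv2.COLOR_BGR2HSV)
cv2.imwrite('pics/w10c.png',cv2.resize(im[170:330,200:440],None,fx=3.3,fy=3.3,interpolation=cv2.INTER_CUBIC))
E
```

```text
13.9 [ 0.45841837 -0.23866561 -0.03338706] [ 0.5547104  -0.18873613  0.23669972] 0.08809085845610333
```

View pics/w10c.png

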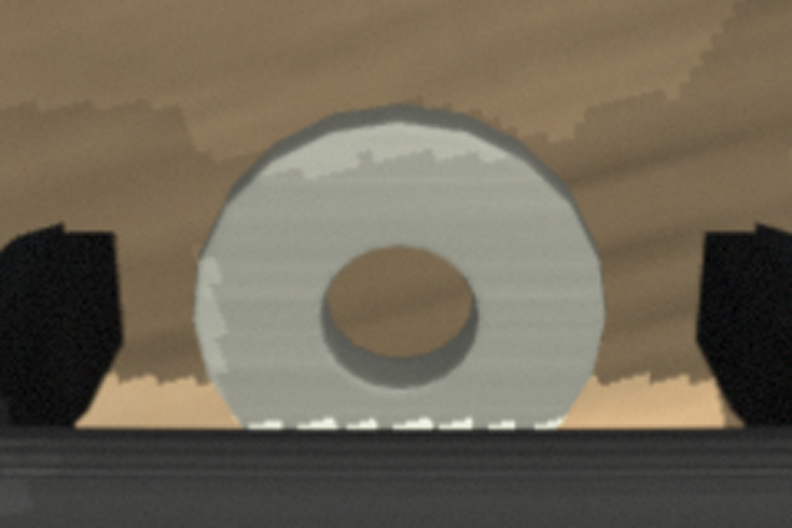

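move_arm --targets '[{"travel": [0, 0, 0], "roll": 0}, {"travel": [0, 0, 0], "roll": 0}, {"travel": [0, 0, 0], "roll": 0}, {"travel": [0, 0, 0], "roll": 0}, {"travel": [0, 0, 0], "roll": 0}, {"travel": [0, 0, 0], "roll": 0}]' --hand -0.2 --force 20

```text
t: 14.5
eef_pos: [0.4584, -0.2385, -0.0334]
tool_rot: [-1.559, 0.223, -0.223]
ft_force: [-0.1, 0.0, 1.6]
opening: 0.0599
```

```bash
python3 - <<'E'
from plan import *
im,m=snap('wrist','w11.png')
s,M=tool();print(s['t'],s['eef_pos'],s['ft_force'],s['opening'])
cv2.imwrite('pics/w11c.png',cv2.resize(im[170:330,200:440],None,fx=3.3,fy=3.3,interpolation=cv2.INTER_CUBIC))
E
```

```text
14.55 [ 0.45836945 -0.23856182 -0.03336386] [ 0.92726133 -0.41902044  2.17806861] 0.05986446125853991
```

View pics/w11c.png

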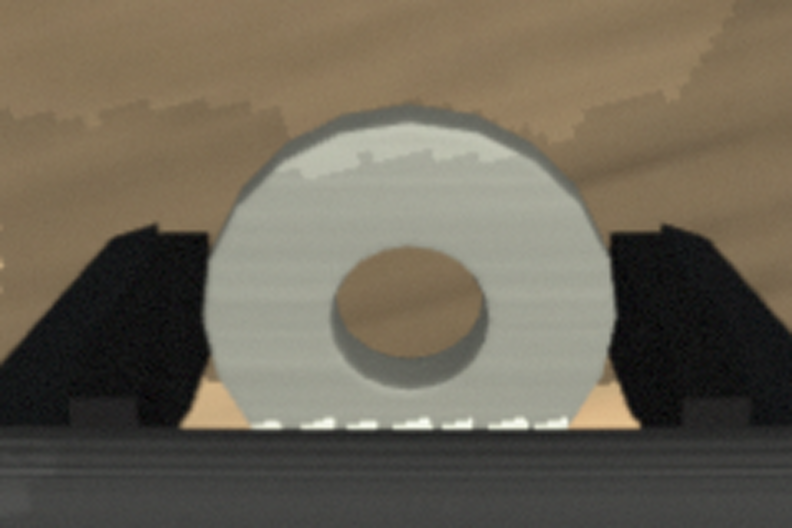

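```bash
python3 - <<'E'
from plan import *
s,M=tool();wm=camera_model('wrist')
p=pix2pt(wm,(200+410/3.3-.35,170+317/3.3-.35),.01);r=M.T@(p-s['eef_pos']);print(r)
tgt=np.array([.5177,-.0383,0])-M@[r[0],0,r[2]];tgt[2]=.06;print(tgt)
plan([s['eef_pos']+[0,0,.093],tgt],0)
E
```

```text
[-0.00014006 -0.04336387  0.00098939]
[ 0.51755688 -0.03928895  0.06      ]
[{"travel": [0.0, -0.581, 0.0], "roll": 0.0}, {"travel": [0.0, -0.581, 0.0], "roll": 0.0}, {"travel": [0.002, -0.001, 0.52], "roll": 0.0}, {"travel": [0.003, -0.001, 0.519], "roll": 0.0}, {"travel": [0.002, -0.001, 0.52], "roll": 0.0}, {"travel": [0.002, -0.001, 0.52], "roll": 0.0}, {"travel": [0.002, -0.001, 0.519], "roll": 0.0}]
rem roll 0.0
```

move_arm --targets '[{"travel": [0, -0.2, 0], "roll": 0}, {"travel": [0, -0.4, 0], "roll": 0}, {"travel": [0, -0.4, 0], "roll": 0}, {"travel": [0, -0.2, 0.3], "roll": 0}, {"travel": [0, 0, 0.5], "roll": 0}, {"travel": [0, 0, 0.5], "roll": 0}, {"travel": [0.01, 0, 0.5], "roll": 0}, {"travel": [0, 0, 0.5], "roll": 0}, {"travel": [0, 0, 0.298], "roll": 0}, {"travel": [0, 0, 0], "roll": 0}, {"travel": [0, 0, 0], "roll": 0}, {"travel": [0, 0, 0], "roll": 0}]'

```text
t: 15.75
eef_pos: [0.5167, -0.04, 0.0622]
tool_rot: [-1.56, 0.224, -0.223]
ft_force: [-1.2, 0.3, -1.0]
opening: 0.0597
```

```bash
python3 - <<'E'
from plan import *
im,m=snap('wrist','w12.png')
s,M=tool();print(s['t'],s['eef_pos'],s['ft_force'],s['opening'],M.T@(np.array([.51756,-.0393,.046])-s['eef_pos'])/.08)
cv2.imwrite('pics/w12c.png',cv2.resize(im[170:330,200:440],None,fx=3.3,fy=3.3,interpolation=cv2.INTER_CUBIC))
E
```

```text
15.8 [ 0.51682302 -0.04021854  0.06228648] [ 1.00789298 -0.46800306 -0.03345478] 0.06014906101995667 [0.0057384  0.20357164 0.01369578]
```

View pics/w12c.png

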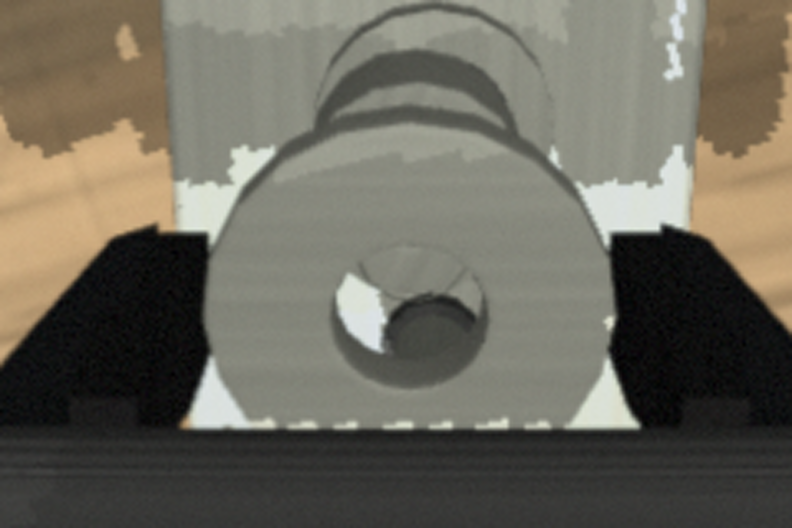

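move_arm --targets '[{"travel": [0.006, 0.06, 0.014], "roll": 0}, {"travel": [0, 0.06, 0], "roll": 0}, {"travel": [0, 0.03, 0], "roll": 0}, {"travel": [0, 0, 0], "roll": 0}]'

```text
t: 16.2
eef_pos: [0.5174, -0.0386, 0.0498]
tool_rot: [-1.559, 0.225, -0.222]
ft_force: [0.9, 0.0, -1.0]
opening: 0.0596
```

```bash
python3 - <<'E'
from plan import *
s,M=tool();print(s['t'],s['eef_pos'],s['ft_force'],s['opening'],M.T@(np.array([.51756,-.0393,.046])-s['eef_pos'])/.08)
E
```

```text
16.2 [ 0.51739979 -0.03857882  0.0497584 ] [ 0.85224934  0.0327364  -0.95734728] 0.059613208938341405 [ 0.00452666  0.04697545 -0.00807508]
```

move_arm --targets '[{"travel": [0.004, 0.03, -0.006], "roll": 0}, {"travel": [0, 0.03, 0], "roll": 0}, {"travel": [0, 0.02, 0], "roll": 0}, {"travel": [0, 0, 0], "roll": 0}]'

```text
t: 16.6
eef_pos: [0.5181, -0.0388, 0.0439]
tool_rot: [-1.559, 0.223, -0.223]
ft_force: [-0.4, -0.3, -1.5]
opening: 0.0597
```

```bash
python3 - <<'E'
from plan import *
s,M=tool();print(s['t'],s['eef_pos'],s['ft_force'],s['ft_torque'],M.T@(np.array([.51756,-.0393,.046])-s['eef_pos'])/.08)
E
```

```text
16.6 [ 0.51809584 -0.03879179  0.0439002 ] [-0.40517212 -0.28464986 -1.53162326] [-0.01130689 -0.12785476 -0.0267862 ] [-0.00466111 -0.02624465 -0.00797757]
```

move_arm --targets '[{"travel": [-0.004, 0.05, -0.005], "roll": 0}, {"travel": [0, 0.05, 0], "roll": 0}, {"travel": [0, 0.05, 0], "roll": 0}, {"travel": [0, 0.05, 0], "roll": 0}, {"travel": [0, 0, 0], "roll": 0}]'

```text
t: 17.1
eef_pos: [0.5172, -0.0391, 0.0273]
tool_rot: [-1.559, 0.224, -0.222]
ft_force: [0.8, 0.3, -0.9]
opening: 0.0594
```

```bash
python3 - <<'E'
from plan import *
s,M=tool();print(s['t'],s['eef_pos'],s['ft_force'],s['ft_torque'],M.T@(np.array([.51756,-.0393,.046])-s['eef_pos'])/.08)
E
```

```text
17.1 [ 0.51717163 -0.03908029  0.02731423] [ 0.78063282  0.32263294 -0.91279702] [ 0.0044078  -0.15333744 -0.01137464] [ 0.00507011 -0.23357995 -0.00133331]
```

move_arm --targets '[{"travel": [0, 0.03, 0], "roll": 0}, {"travel": [0, 0.03, 0], "roll": 0}, {"travel": [0, 0, 0], "roll": 0}]'

```text
t: 17.4
eef_pos: [0.5177, -0.0391, 0.0231]
tool_rot: [-1.559, 0.224, -0.223]
ft_force: [0.1, 0.3, -1.0]
opening: 0.0595
```

move_arm --targets '[{"travel": [0, 0.015, 0], "roll": 0}, {"travel": [0, 0, 0], "roll": 0}]'

```text
t: 17.6
eef_pos: [0.5179, -0.0391, 0.0221]
tool_rot: [-1.559, 0.223, -0.223]
ft_force: [0.5, 0.7, -0.2]
opening: 0.0599
```

move_arm --targets '[{"travel": [0, 0.01, 0], "roll": 0}, {"travel": [0, 0, 0], "roll": 0}]'

```text
t: 17.8
eef_pos: [0.5179, -0.0392, 0.0214]
tool_rot: [-1.559, 0.223, -0.223]
ft_force: [-0.6, 0.3, -0.8]
opening: 0.0599
```

move_arm --targets '[{"travel": [0, 0.01, 0], "roll": 0}, {"travel": [0, 0, 0], "roll": 0}]'

```text
t: 18.0
eef_pos: [0.5181, -0.0392, 0.0209]
tool_rot: [-1.559, 0.223, -0.223]
ft_force: [-1.4, 0.7, 0.9]
opening: 0.0598
```

move_arm --targets '[{"travel": [0, 0.01, 0], "roll": 0}, {"travel": [0, 0, 0], "roll": 0}]'

```text
t: 18.2
eef_pos: [0.5184, -0.0393, 0.0208]
tool_rot: [-1.559, 0.223, -0.224]
ft_force: [-2.8, 0.4, 6.1]
opening: 0.0599
```

Contact at the seat height. Release and look.

move_arm --targets '[{"travel": [0, -0.01, 0], "roll": 0}, {"travel": [0, 0, 0], "roll": 0}, {"travel": [0, 0, 0], "roll": 0}, {"travel": [0, 0, 0], "roll": 0}]' --hand 0.8

```text
t: 18.6
eef_pos: [0.5178, -0.0391, 0.0204]
tool_rot: [-1.559, 0.223, -0.223]
ft_force: [1.3, -0.3, 0.6]
opening: 0.0793
```

move_arm --targets '[{"travel": [0, -0.2, 0], "roll": 0}, {"travel": [0, -0.35, 0], "roll": 0}, {"travel": [0, -0.35, 0], "roll": 0}, {"travel": [0.3, -0.2, 0], "roll": 0}, {"travel": [0.3, 0, 0], "roll": 0}, {"travel": [0, 0, 0], "roll": 0}, {"travel": [0, 0, 0], "roll": 0}]' --hand -1

```text
t: 19.3
eef_pos: [0.5632, -0.0525, 0.1079]
tool_rot: [-1.559, 0.225, -0.222]
ft_force: [0.0, 0.5, -0.2]
opening: 0.0255
```

```bash
python3 - <<'E'
from plan import *
s,M=tool();print(s['t'],s['eef_pos'],s['ft_force'],s['opening'])
im,m=snap('wrist','w13.png')
E
```

```text
19.3 [ 0.56320747 -0.05253648  0.10788633] [ 0.01428807  0.47859402 -0.21931662] 0.025525313261504215
```

View pics/w13.png

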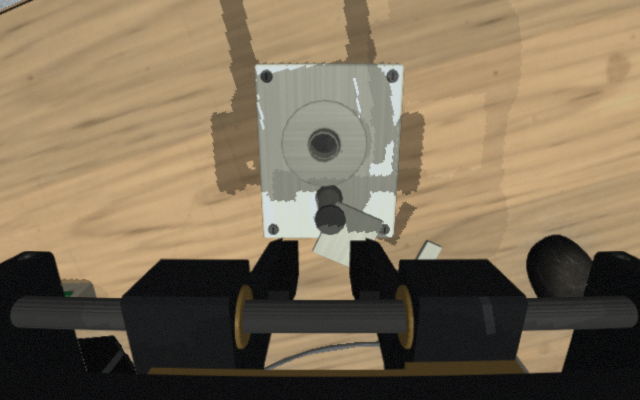

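```bash
python3 - <<'E'
from plan import *
wm=camera_model('wrist');s,M=tool()
print('nut',pix2pt(wm,(329,217),.0775), 'washer',pix2pt(wm,(323,143),.064),s['eef_pos'])
plan([s['eef_pos']+(np.array([.636,-.004,.108])-s['eef_pos'])*1],131,rollstep=.045,stepmax=.0055)
E
```

```text
nut [ 0.56501811 -0.0482434   0.0775    ] washer [ 0.51646773 -0.03840947  0.064     ] [ 0.56248232 -0.05234377  0.10751445]
[{"travel": [0.045, -0.001, 0.052], "roll": 0.045}, {"travel": [0.036, -0.0, 0.058], "roll": 0.045}, {"travel": [0.028, -0.001, 0.063], "roll": 0.045}, {"travel": [0.019, -0.0, 0.066], "roll": 0.045}, {"travel": [0.01, -0.001, 0.068], "roll": 0.045}, {"travel": [-0.0, -0.0, 0.069], "roll": 0.045}, {"travel": [-0.01, -0.001, 0.068], "roll": 0.045}, {"travel": [-0.02, -0.0, 0.066], "roll": 0.045}, {"travel": [-0.028, -0.001, 0.063], "roll": 0.045}, {"travel": [-0.037, -0.0, 0.058], "roll": 0.045}, {"travel": [-0.045, -0.001, 0.052], "roll": 0.045}, {"travel": [-0.051, -0.0, 0.045], "roll": 0.045}]
[{"travel": [-0.058, -0.001, 0.038], "roll": 0.045}, {"travel": [-0.062, -0.0, 0.029], "roll": 0.045}, {"travel": [-0.066, -0.001, 0.02], "roll": 0.045}, {"travel": [-0.068, -0.0, 0.011], "roll": 0.045}]
rem roll 1.4000000000000377
```

move_arm --targets '[{"travel": [0.045, 0, 0.05], "roll": 0.045}, {"travel": [0.036, 0, 0.058], "roll": 0.045}, {"travel": [0.028, 0, 0.063], "roll": 0.045}, {"travel": [0.02, 0, 0.066], "roll": 0.045}, {"travel": [0.01, 0, 0.068], "roll": 0.045}, {"travel": [0, 0, 0.07], "roll": 0.045}, {"travel": [-0.01, 0, 0.068], "roll": 0.045}, {"travel": [-0.02, 0, 0.066], "roll": 0.045}, {"travel": [-0.028, 0, 0.063], "roll": 0.045}, {"travel": [-0.037, 0, 0.058], "roll": 0.045}, {"travel": [-0.045, 0, 0.052], "roll": 0.045}, {"travel": [-0.05, 0, 0.045], "roll": 0.045}]' --hand -0.2

```text
t: 20.55
eef_pos: [0.6173, -0.0161, 0.1074]
tool_rot: [-0.985, 1.511, -1.507]
ft_force: [-0.5, 0.1, 0.2]
opening: 0.0352
```

move_arm --targets '[{"travel": [-0.058, 0, 0.038], "roll": 0.045}, {"travel": [-0.062, 0, 0.03], "roll": 0.045}, {"travel": [-0.066, 0, 0.02], "roll": 0.045}, {"travel": [-0.068, 0, 0.01], "roll": 0.045}, {"travel": [0, 0, 0], "roll": 0}, {"travel": [0, 0, 0], "roll": 0}]'

```text
t: 21.15
eef_pos: [0.6363, -0.0043, 0.1078]
tool_rot: [-0.583, 1.881, -1.88]
ft_force: [0.3, -0.2, -0.1]
opening: 0.0353
```

```bash
python3 - <<'E'
from plan import *
s,M=tool();print(s['t'],s['eef_pos'],s['ft_force'],s['opening'],M.round(3),s['q'])
im,m=snap('wrist','w14.png')
s,M=tool();print(s['eef_pos'])
E
```

```text
21.15 [ 0.63625459 -0.00430318  0.10782163] [ 0.26367376 -0.16958884 -0.0530659 ] 0.03532428011272247 [[-0.826 -0.002  0.564]
 [-0.564  0.    -0.826]
 [ 0.002 -1.    -0.001]] [-4.58838595e-02  2.67720526e-01  1.78499997e+00 -4.54334853e-05
  1.09080395e+00  9.25875848e-01]
[ 0.63640078 -0.00444594  0.10794864]
```

View pics/w14.png

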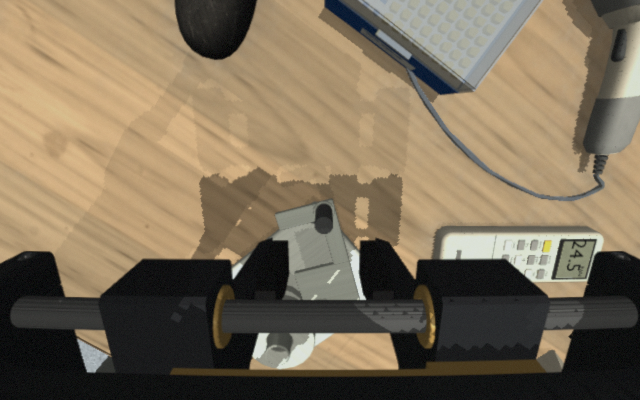

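```bash
python3 - <<'E'
import cv2
im=cv2.imread('pics/w14.png');cv2.imwrite('pics/w14c.png',cv2.convertScaleAbs(cv2.resize(im[180:260,280:380],None,fx=7,fy=7,interpolation=cv2.INTER_CUBIC),alpha=1.8))
E
```

```text
(no output)
```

View pics/w14c.png

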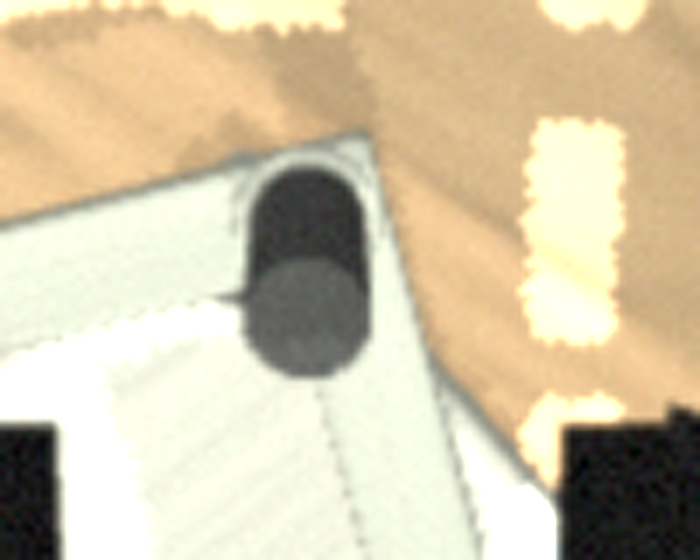

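```bash
python3 - <<'E'
from plan import *
wm=camera_model('wrist');s,M=tool()
p=pix2pt(wm,(323.3,225),.1005);print(p,M.T@(p-s['eef_pos']))
for a in(-60,60):print(np.linalg.norm(pix2pt(wm,(323.3+a/7,225),.1005)-p))
e=np.array([.9606,-.278]);pv=np.array([.515,-.0328])+.055*e
ey=np.array([.278,.9606]);cl=np.array([.515,-.0328])-.0245*e+.022*ey
for P in(pv,(np.array([.566,-.0482])+pv)/2):
  d=p[:2]-P;print(P,np.hypot(*d),np.degrees(np.arctan2(d[1],d[0])))
d=cl-pv;print('closed',cl,np.degrees(np.arctan2(d[1],d[0])),np.hypot(*d))
E
```

```text
[ 0.63711372 -0.00275069  0.1005    ] [-0.0015543   0.00744744 -0.00099207]
0.005341098782694573
0.005340604216292478
[ 0.567833 -0.04809 ] 0.08279777092197707 33.201899362329925
[ 0.5669165 -0.048145 ] 0.08359600914713702 32.889465957052956
closed [ 0.4975813 -0.0048558] 148.39108713926498 0.08248937751328958
```

move_arm --targets '[{"travel": [-0.019, 0.1, -0.012], "roll": 0}, {"travel": [0, 0.2, 0], "roll": 0}, {"travel": [0, 0.2, 0], "roll": 0}, {"travel": [0, 0.2, 0], "roll": 0}, {"travel": [0, 0.11, 0], "roll": 0}, {"travel": [0, 0, 0], "roll": 0}]'

```text
t: 21.8
eef_pos: [0.6361, -0.0028, 0.0408]
tool_rot: [-0.583, 1.885, -1.882]
ft_force: [-0.9, 0.8, 0.7]
opening: 0.0351
```

move_arm --targets '[{"travel": [0, 0, 0], "roll": 0}, {"travel": [0, 0, 0], "roll": 0}]' --hand -0.5 --force 5

```text
t: 22.0
eef_pos: [0.6391, -0.0029, 0.0446]
tool_rot: [-0.576, 1.881, -1.882]
ft_force: [-0.1, 0.9, 0.7]
opening: 0.0231
```

```bash
cat > arc.py <<'E'
from plan import *
P=np.array([.568,-.048]);
def arc(a1,step,z=.043,r=.0825,lead0=None):
    s,M=tool();p=s['eef_pos'];d=p[:2]-P;a0=np.degrees(np.arctan2(d[1],d[0]))
    n=int(np.ceil((a1-a0)/step));rows=[];cur=p.copy()
    zang=np.degrees(np.arctan2(M[1,2],M[0,2]));
    tot=(a1-90)-zang
    print('az now',a0,'r',np.hypot(*d),'zang',zang,'force',s['ft_force'],s['opening'],'t',s['t'])
    rr=np.round(-tot/n/180,3)
    for i in range(n):
        a=np.radians(a0+(a1-a0)*(i+1)/n);t=np.array([*(P+r*np.array([np.cos(a),np.sin(a)])),z])
        v=np.round(M.T@(t-cur)/.08,3);rows.append({"travel":v.tolist(),"roll":float(rr)})
        cur=cur+M@v*.08;M=M@R.from_rotvec([0,rr*np.pi,0]).as_matrix()
    for i in range(0,n,12):print(json.dumps(rows[i:i+12]))
E
python3 - <<'E'
from arc import *
arc(60,4)
im,m=snap('wrist','w15.png')
E
```

```text
az now 32.376521228079675 r 0.08422205988158632 zang -55.88656123859405 force [-0.11323827  0.93409344  0.69305245] 0.023077612770991667 t 22.0
[{"travel": [0.022, 0.019, -0.072], "roll": -0.021}, {"travel": [0.0, 0.0, -0.071], "roll": -0.021}, {"travel": [0.001, 0.0, -0.071], "roll": -0.021}, {"travel": [0.001, 0.0, -0.071], "roll": -0.021}, {"travel": [0.001, 0.0, -0.071], "roll": -0.021}, {"travel": [0.001, 0.0, -0.071], "roll": -0.021}, {"travel": [0.002, -0.0, -0.071], "roll": -0.021}]
```

View pics/w15.png

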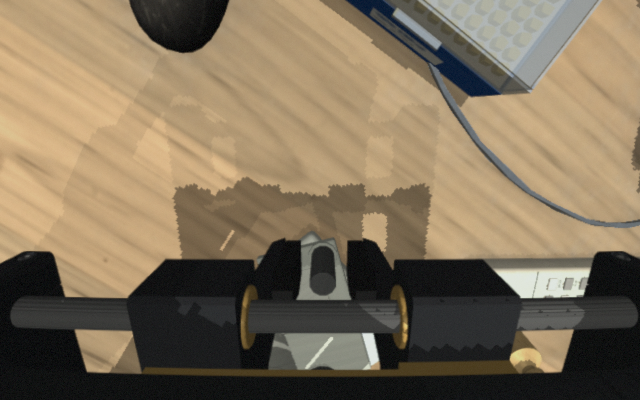

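move_arm --targets '[{"travel": [0.01, 0.01, -0.072], "roll": -0.021}, {"travel": [0.005, 0, -0.071], "roll": -0.021}, {"travel": [0.001, 0, -0.071], "roll": -0.021}, {"travel": [0.001, 0, -0.071], "roll": -0.021}, {"travel": [0.001, 0, -0.071], "roll": -0.021}, {"travel": [0.001, 0, -0.071], "roll": -0.021}, {"travel": [0.002, 0, -0.071], "roll": -0.021}]'

```text
t: 22.75
eef_pos: [0.61, 0.0237, 0.0442]
tool_rot: [-0.92, 1.573, -1.576]
ft_force: [0.5, -1.3, 0.4]
opening: 0.0223
```

```bash
python3 - <<'E'
from arc import *
arc(106,4)
E
```

```text
az now 59.67220500835303 r 0.08309397809924 zang -29.2619103547831 force [ 0.48603412 -1.25329856  0.35942053] 0.02234492159509482 t 22.75
[{"travel": [0.008, 0.015, -0.07], "roll": -0.021}, {"travel": [0.002, -0.0, -0.069], "roll": -0.021}, {"travel": [0.001, -0.001, -0.07], "roll": -0.021}, {"travel": [0.001, 0.0, -0.069], "roll": -0.021}, {"travel": [0.002, 0.0, -0.07], "roll": -0.021}, {"travel": [0.001, -0.0, -0.069], "roll": -0.021}, {"travel": [0.002, -0.0, -0.069], "roll": -0.021}, {"travel": [0.002, -0.001, -0.07], "roll": -0.021}, {"travel": [0.001, 0.0, -0.069], "roll": -0.021}, {"travel": [0.002, 0.0, -0.07], "roll": -0.021}, {"travel": [0.002, -0.0, -0.069], "roll": -0.021}, {"travel": [0.003, -0.0, -0.07], "roll": -0.021}]
```

Works, ~1.3 N. Continue.

move_arm --targets '[{"travel": [0.006, 0.01, -0.07], "roll": -0.021}, {"travel": [0.002, 0, -0.07], "roll": -0.021}, {"travel": [0.001, 0, -0.07], "roll": -0.021}, {"travel": [0.001, 0, -0.07], "roll": -0.021}, {"travel": [0.002, 0, -0.07], "roll": -0.021}, {"travel": [0.001, 0, -0.07], "roll": -0.021}, {"travel": [0.002, 0, -0.07], "roll": -0.021}, {"travel": [0.002, 0, -0.07], "roll": -0.021}, {"travel": [0.001, 0, -0.07], "roll": -0.021}, {"travel": [0.002, 0, -0.07], "roll": -0.021}, {"travel": [0.002, 0, -0.07], "roll": -0.021}, {"travel": [0.002, 0, -0.07], "roll": -0.021}]'

```text
t: 23.95
eef_pos: [0.5453, 0.0317, 0.0437]
tool_rot: [-1.327, 0.997, -1.002]
ft_force: [1.3, -0.3, -0.1]
opening: 0.0215
```

```bash
python3 - <<'E'
from arc import *
arc(138,4)
im,m=snap('wrist','w16.png')
E
```

```text
az now 105.92001742813117 r 0.08288818256994951 zang 16.097523271762224 force [ 1.32237097 -0.26584903 -0.14654495] 0.021528976950649082 t 23.95
[{"travel": [0.007, 0.008, -0.064], "roll": -0.02}, {"travel": [0.001, -0.0, -0.064], "roll": -0.02}, {"travel": [0.002, -0.0, -0.064], "roll": -0.02}, {"travel": [0.002, -0.001, -0.065], "roll": -0.02}, {"travel": [0.001, 0.0, -0.064], "roll": -0.02}, {"travel": [0.002, -0.0, -0.064], "roll": -0.02}, {"travel": [0.002, -0.0, -0.064], "roll": -0.02}, {"travel": [0.001, -0.0, -0.064], "roll": -0.02}, {"travel": [0.002, -0.001, -0.064], "roll": -0.02}]
```

View pics/w16.png

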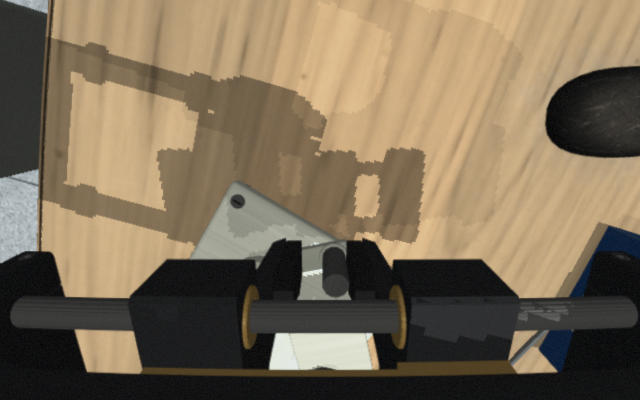

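move_arm --targets '[{"travel": [0.006, 0.005, -0.064], "roll": -0.02}, {"travel": [0.001, 0, -0.064], "roll": -0.02}, {"travel": [0.002, 0, -0.064], "roll": -0.02}, {"travel": [0.002, 0, -0.064], "roll": -0.02}, {"travel": [0.001, 0, -0.064], "roll": -0.02}, {"travel": [0.002, 0, -0.064], "roll": -0.02}, {"travel": [0.002, 0, -0.064], "roll": -0.02}, {"travel": [0.001, 0, -0.064], "roll": -0.02}, {"travel": [0.002, 0, -0.064], "roll": -0.02}]'

```text
t: 24.9
eef_pos: [0.5067, 0.0076, 0.0431]
tool_rot: [-1.494, 0.565, -0.57]
ft_force: [0.7, 0.7, 1.2]
opening: 0.0219
```

```bash
python3 - <<'E'
from arc import *
arc(149,2)
E
```

```text
az now 137.79146971668445 r 0.08276557599627006 zang 48.402077217132195 force [0.74203748 0.65169914 1.22300521] 0.021933169459184346 t 24.9
[{"travel": [0.004, 0.002, -0.034], "roll": -0.01}, {"travel": [-0.0, -0.0, -0.033], "roll": -0.01}, {"travel": [0.0, -0.0, -0.034], "roll": -0.01}, {"travel": [0.0, -0.0, -0.033], "roll": -0.01}, {"travel": [0.001, -0.001, -0.034], "roll": -0.01}, {"travel": [0.0, 0.0, -0.034], "roll": -0.01}]
```

move_arm --targets '[{"travel": [0.003, 0, -0.034], "roll": -0.01}, {"travel": [0, 0, -0.034], "roll": -0.01}, {"travel": [0, 0, -0.034], "roll": -0.01}, {"travel": [0, 0, -0.034], "roll": -0.01}, {"travel": [0, 0, -0.034], "roll": -0.01}, {"travel": [0, 0, 0], "roll": 0}]'

```text
t: 25.5
eef_pos: [0.4979, -0.0034, 0.0428]
tool_rot: [-1.523, 0.446, -0.449]
ft_force: [0.3, -0.4, 0.1]
opening: 0.0222
```

```bash
python3 - <<'E'
from arc import *
s,M=tool();print('tool force',M.T@s['ft_force'])
arc(153,1.2)
E
```

```text
tool force [ 0.4576956  -0.09865784 -0.16030008]
az now 147.50468397200692 r 0.08305484703837408 zang 57.265447486213 force [ 0.29812155 -0.38234512  0.09924966] 0.022188457852177705 t 25.5
[{"travel": [0.007, -0.003, -0.02], "roll": -0.006}, {"travel": [0.0, 0.0, -0.02], "roll": -0.006}, {"travel": [0.001, 0.0, -0.019], "roll": -0.006}, {"travel": [0.0, 0.0, -0.02], "roll": -0.006}, {"travel": [0.0, 0.0, -0.02], "roll": -0.006}]
```

Now slow steps toward the stop, watching the force.

move_arm --targets '[{"travel": [0.003, 0, -0.02], "roll": -0.006}, {"travel": [0, 0, -0.02], "roll": -0.006}, {"travel": [0, 0, 0], "roll": 0}]'

```text
t: 25.8
eef_pos: [0.4959, -0.0063, 0.042]
tool_rot: [-1.53, 0.417, -0.418]
ft_force: [0.3, 0.3, 0.5]
opening: 0.022
```

move_arm --targets '[{"travel": [0, 0, -0.015], "roll": -0.003}, {"travel": [0, 0, 0], "roll": 0}]'

```text
t: 26.0
eef_pos: [0.495, -0.0073, 0.0418]
tool_rot: [-1.532, 0.41, -0.41]
ft_force: [1.0, 0.2, -0.2]
opening: 0.0219
```

```bash
python3 - <<'E'
from arc import *
s,M=tool();print('tool force',M.T@s['ft_force'])
arc(154,1.2)
im,m=snap('wrist','w17.png')
E
```

```text
tool force [0.79246808 0.15841259 0.72030027]
az now 150.8785696872566 r 0.0836121300328562 zang 60.03980672155655 force [ 1.04629873  0.22827802 -0.15836913] 0.02191085674609276 t 26.0
[{"travel": [0.014, -0.015, -0.019], "roll": -0.007}, {"travel": [0.001, -0.0, -0.018], "roll": -0.007}, {"travel": [0.0, -0.0, -0.019], "roll": -0.007}]
```

View pics/w17.png

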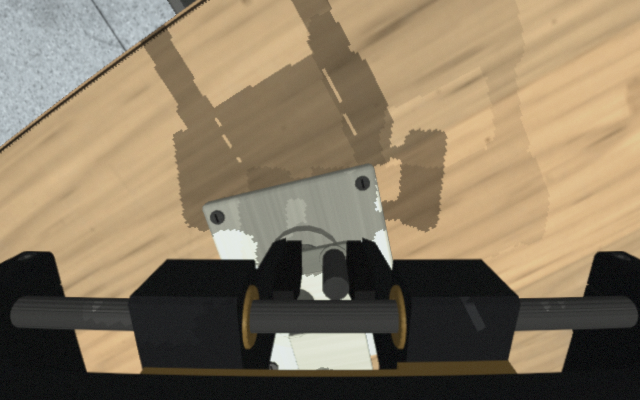

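move_arm --targets '[{"travel": [0.005, 0, -0.012], "roll": -0.003}, {"travel": [0, 0, 0], "roll": 0}]'

```text
t: 26.25
eef_pos: [0.4945, -0.0082, 0.0416]
tool_rot: [-1.533, 0.403, -0.402]
ft_force: [-0.6, 0.7, 0.5]
opening: 0.0221
```

move_arm --targets '[{"travel": [0.002, 0, -0.012], "roll": -0.003}, {"travel": [0, 0, 0], "roll": 0}]'

```text
t: 26.45
eef_pos: [0.4941, -0.0091, 0.0416]
tool_rot: [-1.535, 0.396, -0.394]
ft_force: [-0.6, 1.3, 0.3]
opening: 0.0217
```

move_arm --targets '[{"travel": [0, 0, -0.01], "roll": 0}, {"travel": [0, 0, 0], "roll": 0}]'

```text
t: 26.65
eef_pos: [0.4938, -0.0096, 0.0416]
tool_rot: [-1.534, 0.396, -0.395]
ft_force: [0.0, 1.9, -0.1]
opening: 0.0216
```

move_arm --targets '[{"travel": [0, 0, -0.012], "roll": 0}, {"travel": [0, 0, 0], "roll": 0}]'

```text
t: 26.85
eef_pos: [0.4938, -0.0097, 0.0416]
tool_rot: [-1.532, 0.396, -0.396]
ft_force: [1.2, 5.7, -1.4]
opening: 0.0219
```

move_arm --targets '[{"travel": [0, 0, -0.012], "roll": 0}, {"travel": [0, 0, 0], "roll": 0}]'

```text
t: 27.05
eef_pos: [0.4938, -0.0097, 0.0417]
tool_rot: [-1.531, 0.395, -0.396]
ft_force: [2.9, 9.3, -3.3]
opening: 0.0219
```

```bash
python3 - <<'E'
from arc import *
s,M=tool();print('tool force',M.T@s['ft_force'])
arc(156,1.2)
im,m=snap('wrist','w18.png')
cv2.imwrite('pics/w18c.png',cv2.convertScaleAbs(cv2.resize(im[170:330,200:440],None,fx=3.3,fy=3.3,interpolation=cv2.INTER_CUBIC),alpha=1.5))
E
```

```text
tool force [-1.98437295  3.29167025  9.55754618]
az now 152.7200214947384 r 0.08346592178509894 zang 61.05172235648595 force [ 2.89460439  9.33411187 -3.25808826] 0.02193737148724107 t 27.05
[{"travel": [0.013, -0.017, -0.019], "roll": -0.009}, {"travel": [0.0, 0.0, -0.02], "roll": -0.009}, {"travel": [0.001, 0.0, -0.02], "roll": -0.009}]
```

View pics/w18c.png

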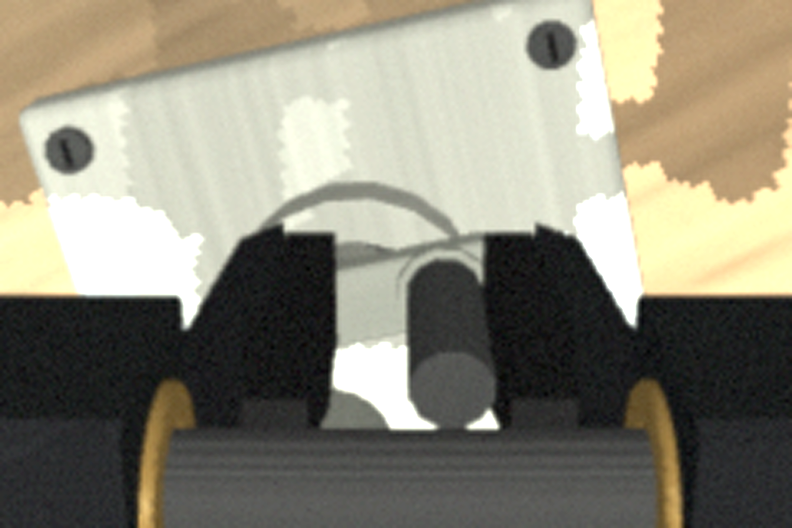

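move_arm --targets '[{"travel": [0, 0, 0.03], "roll": 0}, {"travel": [0, 0, 0.04], "roll": 0}, {"travel": [0, -0.15, 0], "roll": 0}, {"travel": [0, -0.35, 0], "roll": 0}, {"travel": [0, -0.4, 0], "roll": 0}, {"travel": [0.3, -0.3, 0.3], "roll": 0}, {"travel": [0.3, 0, 0.3], "roll": 0}, {"travel": [0, 0, 0], "roll": 0}, {"travel": [0, 0, 0], "roll": 0}]'

```text
t: 28.0
eef_pos: [0.5611, 0.012, 0.1382]
tool_rot: [-1.535, 0.395, -0.395]
ft_force: [0.7, -0.2, -0.1]
opening: 0.0221
```

```bash
python3 - <<'E'
from plan import *
s,M=tool();print(s['t'],s['eef_pos'],s['ft_force'],s['opening'])
im,m=snap('wrist','w19.png')
im,m=snap('top','t19.png')
cv2.imwrite('pics/t19c.png',cv2.resize(im[150:270,240:400],None,fx=5,fy=5,interpolation=cv2.INTER_CUBIC))
E
```

```text
28.0 [0.56108173 0.01197584 0.13822957] [ 0.73372305 -0.19706991 -0.10042907] 0.022084417966685876
```

View pics/w19.png

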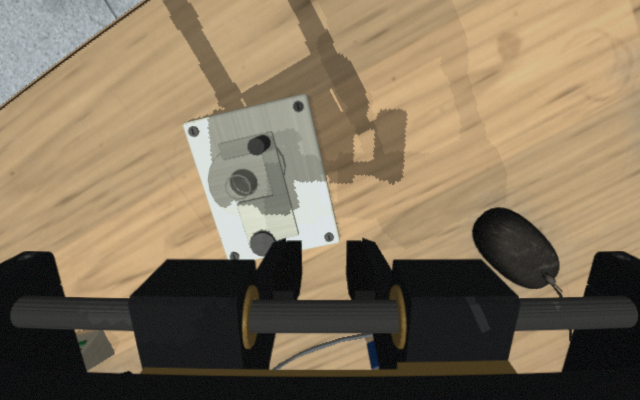

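View pics/t19c.png

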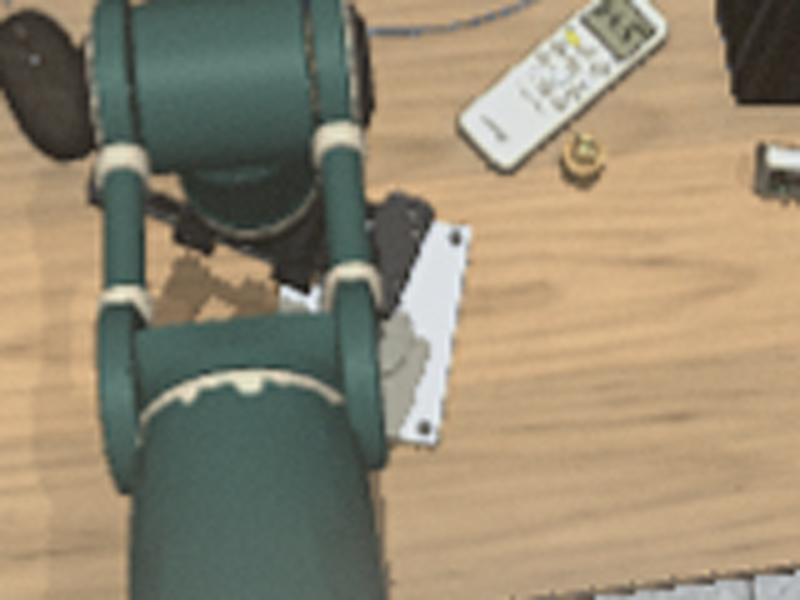

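```bash
python3 - <<'E'
import cv2
im=cv2.imread('pics/w19.png');cv2.imwrite('pics/w19c.png',cv2.convertScaleAbs(cv2.resize(im[90:265,175:345],None,fx=3.4,fy=3.4,interpolation=cv2.INTER_CUBIC),alpha=1.4))
E
```

```text
(no output)
```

View pics/w19c.png

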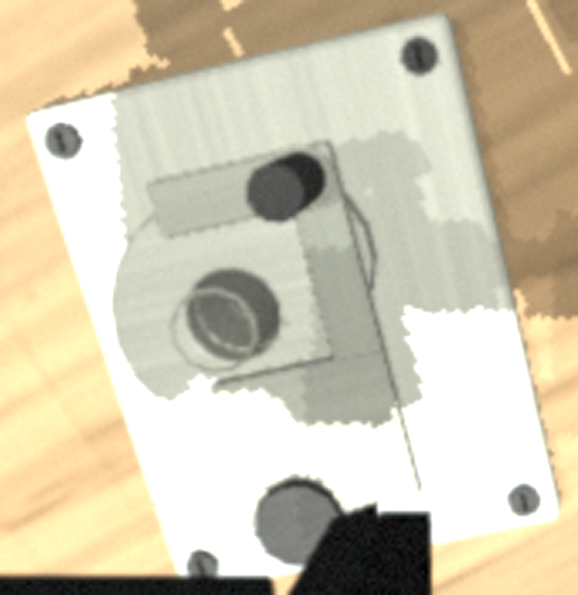

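```bash
python3 - <<'E'
from plan import *
wm=camera_model('wrist');s,M=tool();print(s['eef_pos'],s['t'])
f=lambda u,v:(175+u/3.4-.35,90+v/3.4-.35)
p=pix2pt(wm,f(277,191),.1005);n=pix2pt(wm,f(298,522),.0775)
print('pin',p,'nut',n,'spindle',pix2pt(wm,f(216,328),.08))
c=[pix2pt(wm,f(*q),.016) for q in((28,117),(448,14),(559,518))]
v=c[0]-c[1];yaw=np.arctan2(v[0],-v[1])
w=c[2]-c[1];print('yaw',yaw,np.arctan2(w[1],w[0]),np.linalg.norm(v),np.linalg.norm(w))
d=(p-n)[:2];print(np.hypot(*d),np.degrees(np.arctan2(d[1],d[0])),np.degrees(np.arctan2(22,-79.5)-.2816))
E
```

```text
[0.55962628 0.0118407  0.13729937] 28.1
pin [ 0.49679451 -0.00448399  0.1005    ] nut [ 0.56589447 -0.04756782  0.0775    ] spindle [ 0.5161348  -0.03772731  0.08      ]
yaw -0.28033956848541797 -0.29027629441981706 0.1175556018725864 0.14701559010491969
0.0814310866828381 148.0564583045272 148.3971688370249
```

```bash
python3 - <<'E'
from plan import *
s,M=tool();print(s['t'],s['qd'].round(3),s['ft_force'])
print(bot.job_done())
E
```

```text
28.1 [-0.001 -0.005  0.014  0.001 -0.005  0.001] [-0.8033845  -0.22444664 -0.44441301]
the job is handed in; nothing more can be done
None
```

I threaded the spacer onto the spindle down to the boss, set the smaller washer on top of it, and swung the retaining plate closed to its stop. The job was handed in at 28 s with the robot clear of everything.

**Checks that passed**
- **Spindle:** in the wrist image its axis stood 6.4 mm from the boss centre, against the 6 mm given. Both rings went over the tip with no upward force read.
- **Spacer and washer:** each met a firm seat at the height expected. The force there was 7.4 N for the spacer and 6.1 N for the washer.
- **Plate:** it met its stop at about 10 N. In the last wrist picture the pin lay within 1 mm of its closed position, at 148.1° against the computed 148.4°.
- **Bystanders:** the last top picture shows the weight where it first stood and the timer apparently unmoved. I did not look again at the bottle, but the arm worked well away from it.

**Checks that disagreed**
- **Finger ends:** they sit about 35 mm short of the reported TCP, going by the pictures and by the grasp heights that worked. My first close on the spacer therefore shut above it without touching it. I allowed for this in every later move.
- **Lengths in the wrist pictures:** they came out about 2% short. The jig's 120 mm side read 117.6 mm and its 150 mm side read 147 mm.

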